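# Load lying juice bottles into the bottle chiller

### The job

Some juice bottles lie on their sides on the worktop and roll easily. Draw the empty grooved tray fully out of the chiller by its handle, lay every bottle in the tray, each in a groove of its own (cap to either side), then slide the loaded tray fully home into the chiller, and then press the blue start button on the chiller's top. No bottle may fall from the worktop or end up off the tray, and the jars and the pepper mill standing around must be neither moved nor toppled.

Things in the scene. Friction and masses are not known exactly. Their poses are not given: they have to be found in the camera images.
- bottle_1: sealed juice bottle lying on its side; rolls freely; 105 mm long, 0.09 kg. Round body 38 mm in diameter, 66 mm long, then a neck and a white cap 26 mm wide. Origin: on its axis, mid-body (19 mm above what it lies on, 35 mm from the base, 70 mm from the cap's end); x runs along the bottle to the cap, y and z turn as it rolls. May be absent. Colour: orange
- bottle_2: sealed juice bottle lying on its side; rolls freely; 105 mm long, 0.09 kg. Round body 38 mm in diameter, 66 mm long, then a neck and a white cap 26 mm wide. Origin: on its axis, mid-body (19 mm above what it lies on, 35 mm from the base, 70 mm from the cap's end); x runs along the bottle to the cap, y and z turn as it rolls. May be absent. Colour: red
- bottle_3: sealed juice bottle lying on its side; rolls freely; 105 mm long, 0.09 kg. Round body 38 mm in diameter, 66 mm long, then a neck and a white cap 26 mm wide. Origin: on its axis, mid-body (19 mm above what it lies on, 35 mm from the base, 70 mm from the cap's end); x runs along the bottle to the cap, y and z turn as it rolls. May be absent. Colour: green
- bottle_4: sealed juice bottle lying on its side; rolls freely; 105 mm long, 0.09 kg. Round body 38 mm in diameter, 66 mm long, then a neck and a white cap 26 mm wide. Origin: on its axis, mid-body (19 mm above what it lies on, 35 mm from the base, 70 mm from the cap's end); x runs along the bottle to the cap, y and z turn as it rolls. May be absent. Colour: yellow
- tray: loose steel tray, 0.4 kg; slides on the worktop; 135 mm wide (its x), 265 mm long (y), rim 22 mm high. Origin: centre of its underside; z up. The +y end has the handle; the -y end goes into the chiller first. It starts in the chiller. Four grooves run across it, along its x, 125 mm long between the rims, centred at y = -96, -32, +32, +96 mm
- tray_groove (a point): centre of the tray's groove nearest the handle (tray y = +96 mm), on the groove's floor, 3 mm above the tray's underside. Each groove is 30 mm wide and 6 mm deep; the flat lands between grooves are 9 mm above the worktop. A bottle in a groove has its axis 22 mm above the tray's underside
- tray_handle (a point): middle of the tray's handle: a black bar 84 mm long along the tray's x, 14 mm thick along its y, 24 mm high (47 to 71 mm above the worktop), 85 mm beyond the tray's +y end: at y = +217.5 mm, z = 59 mm in the tray's frame. Two thin bent arms hold it at x = +-34 mm; free space round the bar's middle
- chiller: fixed white chiller box with a clear cover, 171 mm wide (x), 290 mm long (y), 80 mm high, open at its +y end. Origin: centre of its underside, on the worktop; z up. The tray goes in along the chiller's -y with its axes parallel to the chiller's. Fully home, its front touches the back stop (face at y = -133 mm), the two origins coincide within about 1 mm, and the handle stands out
- chiller_mouth (a point): middle of the chiller's mouth at worktop height, y = +145 mm in the chiller's frame. The opening is 143 mm wide and 55 mm high, without a floor (the tray slides on the worktop). Two flared guides, 40 mm high, reach from the mouth to y = +195 mm and widen there to about 185 mm
- start_button_top (a point): centre of the top of the round blue push button (30 mm in diameter) on the hood of the chiller, on its middle line above the mouth; press it straight down
- start_button (a joint): travel of the start button: 0 up, 0.006 m fully down; sprung, about 5 N fully down
- jam_jar: glass jar with a green lid, 60 mm across and 75 mm high, standing upright; leave alone. Origin: the centre of its underside
- honey_jar: glass jar with a red lid, 60 mm across and 75 mm high, standing upright; leave alone. Origin: the centre of its underside
- pepper_mill: dark wooden mill, 52 mm across and 160 mm high, standing upright; leave alone. Origin: the centre of its underside
Things that resemble listed ones, but are neither listed nor needed, are in the scene too. What is shaped like the bottle_2 but purple is not meant.

How it is judged (in metres and radians):
On the way, in this order (a step that is already met when the one before it is completed fails the run):
1. the empty tray has been drawn out of the chiller (y of tray in the frame of chiller above 0.265 m), for 0.2 s.
2. every bottle lies in a groove of the tray, while the tray is still out of the chiller (z of bottle_1 in the frame of tray between 0.015 and 0.0265 m and y of bottle_1 in the frame of tray between -0.112 and 0.112 m and x of bottle_1 in the frame of tray between -0.036 and 0.036 m and angle between the x axis of each of bottle_1, bottle_2, bottle_3, bottle_4 and the x axis of tray, either way round below 0.15 rad and z of bottle_2 in the frame of tray between 0.015 and 0.0265 m and y of bottle_2 in the frame of tray between -0.112 and 0.112 m and x of bottle_2 in the frame of tray between -0.036 and 0.036 m and z of bottle_3 in the frame of tray between 0.015 and 0.0265 m and y of bottle_3 in the frame of tray between -0.112 and 0.112 m and x of bottle_3 in the frame of tray between -0.036 and 0.036 m and z of bottle_4 in the frame of tray between 0.015 and 0.0265 m and y of bottle_4 in the frame of tray between -0.112 and 0.112 m and x of bottle_4 in the frame of tray between -0.036 and 0.036 m and y of tray in the frame of chiller above 0.15 m), for 0.3 s.
3. the tray with all the bottles in it is fully home in the chiller (z of bottle_1 in the frame of tray between 0.015 and 0.0265 m and y of bottle_1 in the frame of tray between -0.112 and 0.112 m and x of bottle_1 in the frame of tray between -0.036 and 0.036 m and angle between the x axis of each of bottle_1, bottle_2, bottle_3, bottle_4 and the x axis of tray, either way round below 0.15 rad and z of bottle_2 in the frame of tray between 0.015 and 0.0265 m and y of bottle_2 in the frame of tray between -0.112 and 0.112 m and x of bottle_2 in the frame of tray between -0.036 and 0.036 m and z of bottle_3 in the frame of tray between 0.015 and 0.0265 m and y of bottle_3 in the frame of tray between -0.112 and 0.112 m and x of bottle_3 in the frame of tray between -0.036 and 0.036 m and z of bottle_4 in the frame of tray between 0.015 and 0.0265 m and y of bottle_4 in the frame of tray between -0.112 and 0.112 m and x of bottle_4 in the frame of tray between -0.036 and 0.036 m and y of tray in the frame of chiller between -0.02 and 0.01 m and x of tray in the frame of chiller between -0.008 and 0.008 m and angle between the y axis of tray and the y axis of chiller, either way round below 0.06 rad and height (world z) of tray below 0.008 m and angle between tray's own z axis and vertical below 0.05 rad), for 0.3 s.
4. the start button is pressed down (value of joint start_button above 0.004 m and y of tray in the frame of chiller between -0.02 and 0.01 m and x of tray in the frame of chiller between -0.008 and 0.008 m and angle between the y axis of tray and the y axis of chiller, either way round below 0.06 rad and height (world z) of tray below 0.008 m and angle between tray's own z axis and vertical below 0.05 rad), for 0.05 s.
At the end, for the whole second after the job is handed in: Every bottle present lies in a groove of the tray (axis 15 to 26.5 mm above its underside, within 0.15 rad of the groove); the tray is flat and home in the chiller (within 10 mm of the stop, 8 mm of the middle line, 0.06 rad); all at rest; start button pressed after the tray went home (all of step 3 and linear speed of each of bottle_1, bottle_2, bottle_3, bottle_4, tray below 0.03 m/s); the robot touches nothing.
It fails at once if a bottle falls from the worktop (height (world z) of any of bottle_1, bottle_2, bottle_3, bottle_4 below -0.05 m).
It fails at once if the jam_jar is moved or toppled (distance of jam_jar from where it was at the start of the episode above 0.025 m or angle between jam_jar's own z axis and vertical above 0.4 rad).
It fails at once if the honey_jar is moved or toppled (distance of honey_jar from where it was at the start of the episode above 0.025 m or angle between honey_jar's own z axis and vertical above 0.4 rad).
It fails at once if the pepper_mill is moved or toppled (distance of pepper_mill from where it was at the start of the episode above 0.025 m or angle between pepper_mill's own z axis and vertical above 0.4 rad).
Of bottle_1, bottle_2, bottle_3, bottle_4 only 3 to 4 are there at a start; the rules pass over those that are not, and their reading is None.
At some moment in a run one of tray may be knocked a few centimetres aside while the robot is not near it.
It also fails if it takes over 208 s, if anything falls off the work surface, if the arm or the gripper's body presses on something with over 40 N, if the wrist force passes 120 N, or if a joint passes its speed limit or range.

### The arm

A 6-joint arm with a two-finger parallel gripper is mounted at the origin on a cart in front of the work surface, level with it; the furniture and walls round the work are solid. World frame = base frame: x ahead of the robot, y to its left, z up, the work surface at z = 0. Lengths are in m, angles in degrees, forces in N, time in s.
With the tool pointing down it reaches from about 0.375 to 0.9 m from the base axis. Payload 3.1 kg.
Tool frame: the origin (TCP) lies on the centre line of the jaws, within the pads' length; the fingertips stand 14 mm ahead of it and the grasp point (between the pads) lies 5 mm behind it (bot.tips_ahead is the distance from the TCP to the fingertips, in m); z points along the fingers, y is the line along which they close (so a half turn about z gives the same grasp; the last joint's range is limited). The gripper opens to 87 mm and grips with 3 to 60 N. Pads are 19 mm wide; open, the fingers measure 117 mm over their backs; the gripper's body (75 mm by 190 mm) begins 51 mm behind the grasp point.
Start: joints at [-73.768, 30.224, 82.088, -0, 67.689, -10.227], TCP at [0.278, -0.559, 0.237] pointing down, gripper open.
Joint ranges: [-176.69, 176.69], [-43.24, 126.21], [12.49, 139.97], [-82, 262], [0, 151.66], [-163.58, 163.58]. Speed limits (degrees/s): [159.86, 159.86, 180, 180, 180, 180].

### API

Orientations are given as a 3x3 rotation matrix whose columns are the frame's x, y, z axes.
In Python, from rig import bot gives the robot as it stands.
- The arm moves only by the tool play_rows, never from a script. Its argument "moves" is a list that holds one entry, the list of rows, each a list of 6 numbers: the shift along the tool's x, y, z in mm, then the turn, a rotation vector about the tool's x, y, z in rad. A call has 1 to 5 rows; each row shifts and turns the commanded pose from where the row before left it, along the tool's axes as they then stand; what a row does not reach is not made up. A row lasts 1/10 s, in which the tool goes at most 50 mm and 8.59 degrees, less where a joint would pass 70% of its speed; a pose out of reach is approached as far as the arm can. A call with a gripper value outside its range is refused whole. "fingers" is the opening, from -1 (shut) to 1 (fully open), set as the call begins (left out, the last holds). The fingers move at their own pace and stop on an object; the grip force is fixed at half the most. Time passes only in rows, so rows that do not move let the fingers close. It gives the time, the measured TCP pose, the force, the opening and the grip force at its end, in the units of the state.
- bot.read_state(): the state, without advancing time (a new reading comes with each control period).
- bot.capture(name): name is "scene" or "top" or "wrist"; returns a dict with "image" (400x640x3 uint8, blue, green, red), "fx", "fy", "cx", "cy" (pixels), "R" (3x3) and "t" (3): a world point X has camera coordinates R X + t. Camera axes: x right, y down, z forward; pixel columns grow to the right and rows downward; lengths in m; the calibration is good to about 2 mm. A picture is of the moment at which its call begins. There is no depth.
- bot.hand_in(): hands the job in; it is judged then, once.
Trained networks look in a picture, given as the dict that the camera call returned (one of the last four; its "shot" number tells which), for a name from the list of things; names that differ only in an ending like _2 or _b are one class to them, and where a whole thing is asked for, a point or a joint stands for the part that bears it (a point fixed in the world has none). Each returns a list of dicts, best first, with "confidence" (0 to 1); they miss things now and then, are a little off and sometimes report something else, mostly with a low value. They report only what shows in the picture. A call takes as long as a camera call. They do not tell look-alikes from the thing itself.
- bot.search_frame(picture, query): "centre" ([column, row] in pixels, amid what is visible of it).
- bot.silhouettes(picture, query): "pixels" (400x640 bool, what is visible of it) and "centre" ([column, row] in pixels, amid what is visible of it).
- bot.pinpoint(picture, query): "centre" ([column, row] in pixels: a listed point, or the origin of a listed thing).
The state is a dict: "time_s": time; "joint_positions": joint angles; "qvel": joint speeds; "tau": joint torques, N m; "position": TCP position; "tcp_rot": TCP orientation; "force": force on the tool from outside, world axes, zero at the start; "moment": the same for the moment, N m; "opening": opening from 0.0 (shut) to 1.0 (fully open); "grasp_force": force on a finger pad.
Only numpy, scipy, OpenCV 4.12 (cv2) and the standard library are available. Lean on these libraries where they do the work, as an engineer would, in place of code of your own. Each camera call takes 0.05 s, during which the arm holds its last target. There are 200 camera calls.

## Working session

There is one attempt and no reset: what is moved stays moved. The work goes in short steps, Python scripts to look and compute and a tool call to move; the robot and the scene stay as the last step left them, time stands still between calls to the robot, and variables do not carry over. Pictures are saved under pics/ and viewed, at most 14 in all, crops included, and the job is handed in when it is done.

Besides the shell and the picture viewer there is one more tool, called after "Request:" by a JSON object that holds its "api" and its "payload". play_rows: Moves the arm, as the interface text tells. Its arguments: {"type":"object","properties":{"moves":{"type":"array","items":{"type":"array","items":{"type":"array","items":{"type":"number"}}}},"fingers":{"type":"number"}},"required":["moves"]}

```bash
ls; mkdir -p pics; cat > h.py <<'E'
import numpy as np, cv2
from rig import bot
def ray(p,uv,z):
    R=np.array(p["R"]);t=np.array(p["t"]);c=-R.T@t
    d=R.T@np.array([(uv[0]-p["cx"])/p["fx"],(uv[1]-p["cy"])/p["fy"],1])
    return c+d*(z-c[2])/d[2]
def proj(p,X):
    c=np.array(p["R"])@np.array(X)+np.array(p["t"]); return np.array([p["fx"]*c[0]/c[2]+p["cx"],p["fy"]*c[1]/c[2]+p["cy"]])
E
python3 - <<'E'
from h import *
print(bot.read_state())
for n in ("scene","top"):
    p=bot.capture(n); cv2.imwrite(f"pics/{n}0.png",p["image"])
    print(n,-np.array(p["R"]).T@np.array(p["t"]))
    for q,z in (("bottle_1",.019),("tray",0),("tray_handle",.059),("chiller",0),("chiller_mouth",0),("start_button_top",.09),("jam_jar",0),("honey_jar",0),("pepper_mill",0)):
        for d in bot.pinpoint(p,q): print(q,round(d["confidence"],2),np.round(d["centre"]),np.round(ray(p,d["centre"],z),3))
E
```

```text
pics
{'time_s': 0.0, 'joint_positions': array([-7.37686660e+01,  3.02791865e+01,  8.21569042e+01,  9.03726039e-04,
        6.76888555e+01, -1.02270302e+01]), 'qvel': array([-0.01957801, -0.02531734,  0.05515437,  0.0442754 , -0.07291117,
       -0.02063986]), 'tau': array([-6.81464062e-04, -4.40049577e+01, -1.76592225e+01,  6.31527300e-02,
        5.80970349e-02, -1.51478480e-04]), 'position': array([ 0.27829947, -0.55883149,  0.23556636]), 'tcp_rot': array([[ 8.95261164e-01,  4.45541349e-01, -5.95536597e-04],
       [ 4.45541567e-01, -8.95258796e-01,  2.09787906e-03],
       [ 4.01532489e-04, -2.14348595e-03, -9.99997622e-01]]), 'force': array([-0.26262213,  0.2415178 ,  0.16810322]), 'moment': array([-0.01860907,  0.00600383, -0.01239972]), 'grasp_force': 0.0, 'opening': 0.9993263408516923}
scene [-0.66824363 -0.61850699  1.03485894]
bottle_1 0.84 [387. 276.] [ 0.338 -0.303  0.019]
bottle_1 0.8 [325. 230.] [ 0.441 -0.035  0.019]
bottle_1 0.61 [281. 216.] [0.439 0.139 0.019]
tray_handle 0.8 [364. 204.] [ 0.593 -0.109  0.059]
chiller 0.95 [436. 236.] [ 0.616 -0.371  0.   ]
start_butt
[... 169 characters left out ...]
 [ 0.463 -0.035  0.   ]
top [2.13502094e-01 8.48239369e-04 1.55633619e+00]
bottle_1 0.84 [250. 216.] [0.447 0.257 0.019]
bottle_1 0.76 [264. 256.] [0.303 0.203 0.019]
bottle_1 0.5 [287. 222.] [0.423 0.125 0.019]
tray 0.26 [386. 175.] [ 0.601 -0.234  0.   ]
tray_handle 0.89 [355. 168.] [ 0.613 -0.118  0.059]
tray_handle 0.41 [388. 174.] [ 0.592 -0.233  0.059]
chiller 0.78 [424. 172.] [ 0.615 -0.375  0.   ]
start_button_top 0.5 [398. 161.] [ 0.63  -0.267  0.09 ]
jam_jar 0.63 [214. 187.] [0.555 0.395 0.   ]
jam_jar 0.23 [220. 152.] [0.688 0.382 0.   ]
honey_jar 0.61 [428. 213.] [ 0.461 -0.386  0.   ]
honey_jar 0.38 [214. 189.] [0.548 0.396 0.   ]
pepper_mill 0.59 [217. 153.] [0.684 0.391 0.   ]
```

```bash
python3 - <<'E'
import cv2
a=cv2.imread("pics/scene0.png");b=cv2.imread("pics/top0.png")
cv2.imwrite("pics/scene0c.png",cv2.resize(a[130:370,130:530],None,fx=2,fy=2,interpolation=2))
cv2.imwrite("pics/top0c.png",cv2.resize(b[100:330,180:500],None,fx=2.5,fy=2.5,interpolation=2))
E
```

```text
(no output)
```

View pics/scene0c.png

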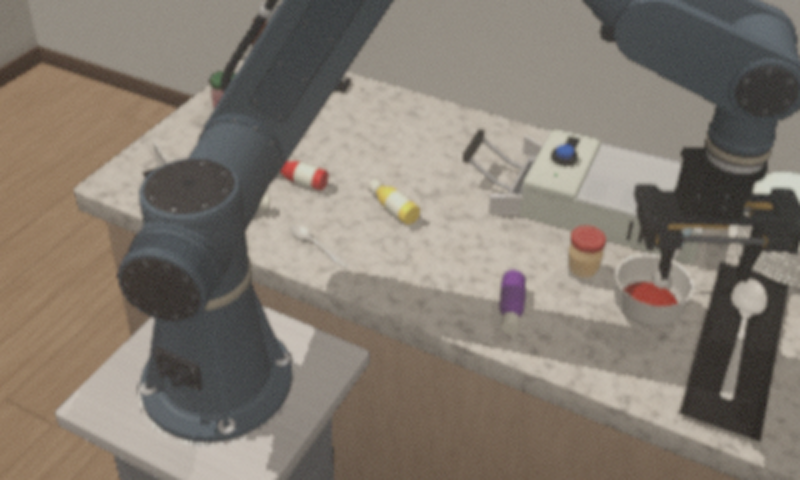

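View pics/top0c.png

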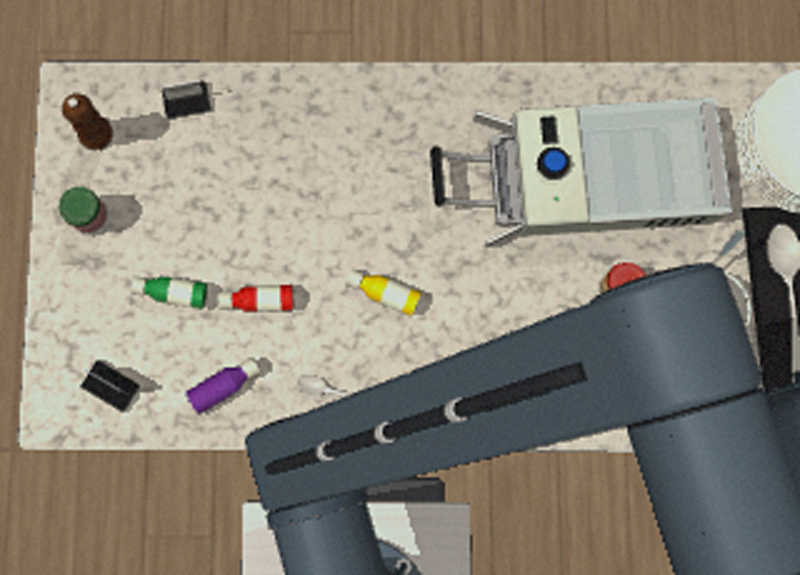

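The top view shows green (250,216), red (287,219) and yellow (337,217) bottles. Purple ones at (270,254) and scene (387,276) are decoys. Orange hasn't been seen yet. Next I move over the handle for a wrist view.

```bash
cat >> h.py <<'E'
def yaw(R): return np.arctan2(R[1,0],R[0,0])   # heading of tool x (tool down)
def plan(way, step=45):
    """way: list of (x,y,z,yaw_deg of tool x[,step]) ; prints rows"""
    s=bot.read_state(); p=np.array(s["position"])*1000; R=np.array(s["tcp_rot"]); a=yaw(R)
    print("now",np.round(p,1),"yaw",round(np.degrees(a),1),"F",np.round(s["force"],1),"op",round(s["opening"],2),"t",round(s["time_s"],1),"gf",round(s["grasp_force"],1),"z",np.round(R[:,2],3))
    for w in way:
        t=np.array(w[:3])*1000; b=np.radians(w[3]); st=w[4] if len(w)>4 else step
        d=(b-a+np.pi)%(2*np.pi)-np.pi
        n=max(1,int(np.ceil(max(np.linalg.norm(t-p)/st,abs(d)/.14))))
        rows=[]
        for i in range(n):
            k=n-i; dl=(t-p)/k; da=round(((b-a+np.pi)%(2*np.pi)-np.pi)/k,2)
            ux=np.array([np.cos(a),np.sin(a),0]);uy=np.array([np.sin(a),-np.cos(a),0])
            sh=np.round([dl@ux,dl@uy,-dl[2]]).astype(int)
            p=p+ux*sh[0]+uy*sh[1]-np.array([0,0,1])*sh[2]; a=a-(-da)
            rows.append([*map(int,sh),0,0,round(-da,2)+0])
        print(w,rows,"-> yaw",round(np.degrees(a),1))
E
python3 - <<'E'
from h import *
plan([(.5,-.15,.36,0)])
E
```

```text
now [ 278.5 -559.5  236.6] yaw 26.5 F [ 0.  -0.2  0.3] op 1.0 t 1.0 gf 0.0 z [-0.  0. -1.]
(0.5, -0.15, 0.36, 0) [[35, -24, -11, 0, 0, np.float64(0.04)], [34, -26, -11, 0, 0, np.float64(0.04)], [32, -27, -11, 0, 0, np.float64(0.04)], [31, -28, -11, 0, 0, np.float64(0.04)], [30, -30, -11, 0, 0, np.float64(0.04)], [29, -31, -11, 0, 0, np.float64(0.04)], [28, -32, -11, 0, 0, np.float64(0.04)], [27, -33, -12, 0, 0, np.float64(0.05)], [25, -34, -11, 0, 0, np.float64(0.04)], [23, -35, -12, 0, 0, np.float64(0.05)], [22, -36, -11, 0, 0, np.float64(0.04)]] -> yaw 0.1
```

Request:
{"api": "play_rows", "payload": {"moves": [[[35,-24,-11,0,0,0.04],[34,-26,-11,0,0,0.04],[32,-27,-11,0,0,0.04],[31,-28,-11,0,0,0.04],[30,-30,-11,0,0,0.04]]]}}

```text
time_s: 1.5
position: [0.3793, -0.3721, 0.2921]
tcp_rot: [[0.966, 0.257, 0.0], [0.257, -0.966, -0.0], [0.0, 0.0, -1.0]]
force: [0.5, -0.6, -0.4]
opening: 1.001
grasp_force: 0.0
```

Request:
{"api": "play_rows", "payload": {"moves": [[[29,-31,-11,0,0,0.04],[28,-32,-11,0,0,0.04],[27,-33,-12,0,0,0.05],[25,-34,-11,0,0,0.04],[23,-35,-12,0,0,0.05]]]}}

```text
time_s: 2.0
position: [0.4801, -0.1857, 0.3492]
tcp_rot: [[0.999, 0.04, 0.0], [0.04, -0.999, -0.0], [0.0, 0.0, -1.0]]
force: [0.8, -1.2, -0.5]
opening: 0.998
grasp_force: 0.0
```

Request:
{"api": "play_rows", "payload": {"moves": [[[22,-36,-11,0,0,0.04],[0,0,0,0,0,0],[0,0,0,0,0,0]]]}}

```text
time_s: 2.3
position: [0.5002, -0.1498, 0.3598]
tcp_rot: [[1.0, 0.005, 0.0], [0.005, -1.0, -0.001], [0.0, 0.001, -1.0]]
force: [-0.6, -0.1, 0.6]
opening: 1.002
grasp_force: 0.0
```

```bash
cat >> h.py <<'E'
QS=(("bottle_1",.019),("tray_handle",.059),("tray",0),("chiller",0),("chiller_mouth",0),("start_button_top",.09),("jam_jar",0),("honey_jar",0),("pepper_mill",0))
def look(n,name,qs=QS):
    p=bot.capture(n); cv2.imwrite(f"pics/{name}.png",p["image"])
    for q,z in qs:
        for d in bot.pinpoint(p,q): print(n,q,round(d["confidence"],2),np.round(d["centre"]),np.round(ray(p,d["centre"],z),3))
    return p
E
python3 - <<'E'
from h import *
plan([])
p=look("wrist","w1"); print(-np.array(p["R"]).T@p["t"])
look("top","t1",QS[:1])
E
```

```text
now [ 500.2 -149.8  359.8] yaw 0.3 F [-0.6 -0.1  0.6] op 1.0 t 2.3 gf 0.0 z [ 0.    -0.001 -1.   ]
wrist bottle_1 0.94 [ 59. 187.] [0.448 0.25  0.019]
wrist bottle_1 0.67 [140. 200.] [0.428 0.128 0.019]
wrist bottle_1 0.66 [256. 194.] [ 0.439 -0.054  0.019]
wrist bottle_1 0.63 [113. 273.] [0.299 0.195 0.019]
wrist bottle_1 0.58 [411. 252.] [ 0.341 -0.304  0.019]
wrist tray_handle 0.75 [288.  78.] [ 0.607 -0.111  0.059]
wrist chiller 0.56 [471.  66.] [ 0.627 -0.37   0.   ]
wrist start_button_top 0.75 [429.  68.] [ 0.618 -0.282  0.09 ]
wrist honey_jar 0.81 [461. 180.] [ 0.457 -0.378  0.   ]
wrist honey_jar 0.47 [291.  80.] [ 0.606 -0.111  0.   ]
[ 0.58531564 -0.14955358  0.50800613]
top bottle_1 0.59 [286. 220.] [0.431 0.127 0.019]
top bottle_1 0.59 [249. 213.] [0.458 0.261 0.019]
top bottle_1 0.57 [410. 246.] [ 0.339 -0.313  0.019]
top bottle_1 0.48 [336. 219.] [ 0.437 -0.052  0.019]
top bottle_1 0.4 [213. 186.] [0.557 0.397 0.019]
```

View pics/w1.png

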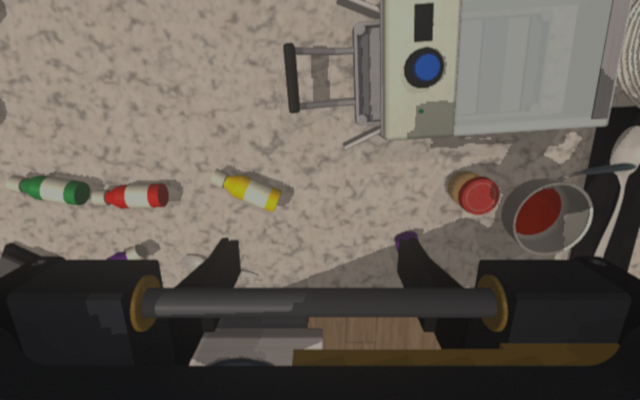

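View pics/t1.png

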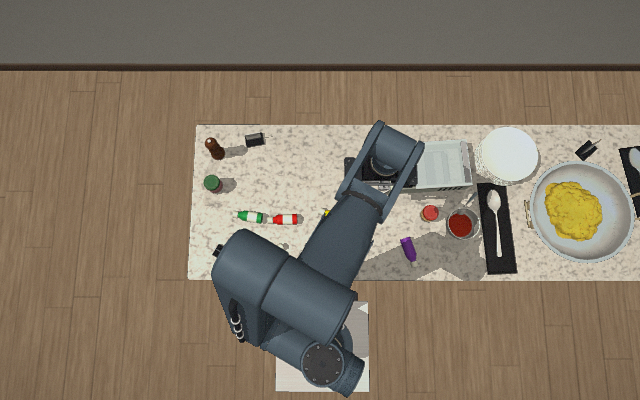

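The three real bottles are green (55,189), red (137,196) and yellow (252,192). Both purple ones are decoys, and there is no orange bottle in any view. The handle bar runs from (288,44) to (294,112). I'll get its orientation from these pixels.

```bash
python3 - <<'E'
from h import *
p=bot.capture("wrist")
def ang(a,b,z):
    A=ray(p,a,z);B=ray(p,b,z);print(np.round(A,3),np.round(B,3),"len",round(np.linalg.norm(A-B),3),"deg",round(np.degrees(np.arctan2(*(A-B)[[1,0]])),1))
ang((290,44),(294,112),.071)      # bar -> x dir
ang((387,137),(610,126),.08)     # chiller side -> y dir
g=bot.silhouettes(p,"tray_handle")
for d in g: print(d["confidence"],d["centre"],d["pixels"].sum())
# dark bar mask
im=p["image"]; m=(im.max(2)<60).astype(np.uint8); m[:, :250]=0;m[:,330:]=0;m[150:]=0
r=cv2.minAreaRect(cv2.findNonZero(m)); print(r, m.sum()); 
A=ray(p,r[0],.071);print("bar",A)
bp=cv2.boxPoints(r);print([np.round(ray(p,q,.068),3) for q in bp])
plan([(.607,-.115,.2,-3),(.607,-.115,.055,-3)])
E
```

```text
[ 0.645 -0.116  0.071] [ 0.565 -0.119  0.071] len 0.08 deg 2.2
[ 0.534 -0.24   0.08 ] [ 0.548 -0.524  0.08 ] len 0.285 deg 92.9
0.95 [356.2, 73.1] 4301
((290.9293518066406, 77.4128646850586), (67.82757568359375, 10.671953201293945), 84.64418029785156) 670
bar [ 0.60652186 -0.11655827  0.071     ]
[array([ 0.645, -0.107,  0.068]), array([ 0.646, -0.12 ,  0.068]), array([ 0.566, -0.126,  0.068]), array([ 0.565, -0.113,  0.068])]
now [ 500.  -150.6  359.5] yaw 0.1 F [ 0.5 -1.3 -0.4] op 1.0 t 3.0 gf 0.0 z [-0.  0. -1.]
(0.607, -0.115, 0.2, -3) [[21, -7, 32, 0, 0, np.float64(0.01)], [21, -7, 32, 0, 0, np.float64(0.01)], [22, -8, 32, 0, 0, np.float64(0.01)], [21, -8, 32, 0, 0, np.float64(0.01)], [21, -8, 32, 0, 0, np.float64(0.01)]] -> yaw -2.8
(0.607, -0.115, 0.055, -3) [[0, 0, 36, 0, 0, np.float64(0.0)], [0, 0, 36, 0, 0, np.float64(0.0)], [0, 0, 36, 0, 0, np.float64(0.0)], [0, 0, 37, 0, 0, np.float64(0.0)]] -> yaw -2.8
```

```bash
python3 - <<'E'
from h import *
plan([(.606,-.117,.2,3),(.606,-.117,.062,3)])
E
```

```text
now [ 500.  -150.6  359.5] yaw 0.1 F [ 0.5 -1.3 -0.4] op 1.0 t 3.0 gf 0.0 z [-0.  0. -1.]
(0.606, -0.117, 0.2, 3) [[21, -7, 32, 0, 0, np.float64(-0.01)], [21, -6, 32, 0, 0, np.float64(-0.01)], [22, -6, 32, 0, 0, np.float64(-0.01)], [21, -6, 32, 0, 0, np.float64(-0.01)], [22, -6, 32, 0, 0, np.float64(-0.01)]] -> yaw 3.0
(0.606, -0.117, 0.062, 3) [[0, 0, 34, 0, 0, np.float64(0.0)], [0, 0, 35, 0, 0, np.float64(0.0)], [0, 0, 34, 0, 0, np.float64(0.0)], [0, 0, 35, 0, 0, np.float64(0.0)]] -> yaw 3.0
```

Request:
{"api": "play_rows", "payload": {"moves": [[[21,-7,32,0,0,-0.01],[21,-6,32,0,0,-0.01],[22,-6,32,0,0,-0.01],[21,-6,32,0,0,-0.01],[22,-6,32,0,0,-0.01]]], "fingers": 0}}

```text
time_s: 3.5
position: [0.6072, -0.1168, 0.1983]
tcp_rot: [[0.999, 0.052, 0.0], [0.052, -0.999, -0.0], [0.0, 0.0, -1.0]]
force: [0.8, 0.2, 0.3]
opening: 0.631
grasp_force: 0.0
```

```bash
python3 - <<'E'
from h import *
p=bot.capture("wrist"); cv2.imwrite("pics/w2.png",p["image"])
for d in bot.pinpoint(p,"tray_handle"): print(d["confidence"],d["centre"],ray(p,d["centre"],.059))
print(proj(p,[.606,-.117,.071]))
plan([(.606,-.117,.062,3)])
E
```

```text
0.86 [317.1, 194.6] [ 0.60572113 -0.11607983  0.059     ]
[318.10847949 198.27103806]
now [ 605.7 -115.4  194.2] yaw 3.1 F [-1.6 -0.1 -0. ] op 0.56 t 3.6 gf 0.0 z [-0.008  0.003 -1.   ]
(0.606, -0.117, 0.062, 3) [[0, 1, 44, 0, 0, np.float64(0.0)], [0, 0, 44, 0, 0, np.float64(0.0)], [0, 1, 44, 0, 0, np.float64(0.0)]] -> yaw 3.1
```

View pics/w2.png

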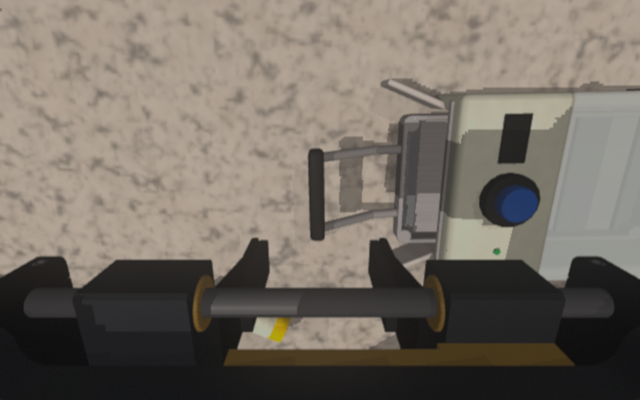

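The bar sits at (317,195), centred between the fingers, so I descend and grip.

Request:
{"api": "play_rows", "payload": {"moves": [[[0,0,45,0,0,0],[0,0,45,0,0,0],[0,0,44,0,0,0],[0,0,0,0,0,0]]]}}

```text
time_s: 4.0
position: [0.6016, -0.1158, 0.0605]
tcp_rot: [[0.999, 0.052, -0.012], [0.052, -0.999, 0.005], [-0.012, -0.005, -1.0]]
force: [-0.7, 0.5, -0.5]
opening: 0.499
grasp_force: 0.0
```

Request:
{"api": "play_rows", "payload": {"moves": [[[0,0,0,0,0,0],[0,0,0,0,0,0],[0,0,0,0,0,0],[0,0,0,0,0,0],[0,0,0,0,0,0]]], "fingers": -1}}

```text
time_s: 4.5
position: [0.6074, -0.1169, 0.0675]
tcp_rot: [[0.999, 0.052, 0.003], [0.052, -0.999, -0.0], [0.003, 0.001, -1.0]]
force: [1.8, 1.9, 5.5]
opening: 0.159
grasp_force: 29.9
```

```bash
python3 - <<'E'
from h import *
plan([])
E
```

```text
now [ 607.4 -116.9   67.5] yaw 3.0 F [1.8 1.9 5.5] op 0.16 t 4.5 gf 29.9 z [ 0.003 -0.    -1.   ]
```

Request:
{"api": "play_rows", "payload": {"moves": [[[0,-8,0,0,0,0],[0,-16,0,0,0,0],[0,-22,0,0,0,0],[0,-22,0,0,0,0],[0,-22,0,0,0,0]]]}}

```text
time_s: 5.0
position: [0.6027, -0.0272, 0.0666]
tcp_rot: [[0.999, 0.053, 0.003], [0.053, -0.999, -0.003], [0.003, 0.003, -1.0]]
force: [0.3, -4.2, 4.8]
opening: 0.154
grasp_force: 30.0
```

Request:
{"api": "play_rows", "payload": {"moves": [[[0,-22,0,0,0,0],[0,-22,0,0,0,0],[0,-22,0,0,0,0],[0,-22,0,0,0,0],[0,-22,0,0,0,0]]]}}

```text
time_s: 5.5
position: [0.5964, 0.083, 0.0664]
tcp_rot: [[0.999, 0.053, 0.002], [0.053, -0.999, -0.002], [0.002, 0.002, -1.0]]
force: [0.4, -5.5, 5.6]
opening: 0.157
grasp_force: 30.0
```

Request:
{"api": "play_rows", "payload": {"moves": [[[0,-22,0,0,0,0],[0,-16,0,0,0,0],[0,-8,0,0,0,0],[0,0,0,0,0,0],[0,0,0,0,0,0]]]}}

```text
time_s: 6.0
position: [0.5935, 0.1304, 0.0668]
tcp_rot: [[0.999, 0.053, 0.001], [0.053, -0.999, 0.001], [0.001, -0.001, -1.0]]
force: [-0.9, 2.2, 8.6]
opening: 0.159
grasp_force: 30.0
```

```bash
python3 - <<'E'
from h import *
plan([])
look("wrist","w3");look("top","t3")
E
```

```text
now [593.5 130.4  66.8] yaw 3.0 F [-0.9  2.2  8.6] op 0.16 t 6.0 gf 30.0 z [ 0.001  0.001 -1.   ]
wrist tray_handle 0.8 [319. 267.] [0.591 0.13  0.059]
wrist tray 0.82 [630. 225.] [ 0.604 -0.09  -0.   ]
wrist pepper_mill 0.68 [492. 227.] [0.597 0.007 0.   ]
top bottle_1 0.82 [408. 247.] [ 0.336 -0.305  0.019]
top bottle_1 0.73 [291. 172.] [0.606 0.111 0.019]
top bottle_1 0.7 [251. 212.] [0.459 0.254 0.019]
top bottle_1 0.63 [335. 216.] [ 0.446 -0.046  0.019]
top bottle_1 0.62 [287. 221.] [0.428 0.124 0.019]
top bottle_1 0.6 [399. 163.] [ 0.642 -0.281  0.019]
top bottle_1 0.5 [264. 256.] [0.304 0.205 0.019]
top tray_handle 0.76 [289. 172.] [0.599 0.117 0.059]
top tray 0.65 [345. 177.] [ 0.595 -0.086  0.   ]
top tray 0.36 [320. 176.] [0.596 0.008 0.   ]
top tray 0.27 [289. 171.] [0.616 0.123 0.   ]
top chiller 0.98 [425. 169.] [ 0.624 -0.382  0.   ]
top start_button_top 0.56 [403. 166.] [ 0.614 -0.283  0.09 ]
top honey_jar 0.68 [428. 214.] [ 0.456 -0.383  0.   ]
top honey_jar 0.67 [250. 212.] [0.464 0.263 0.   ]
top pepper_mill 0.78 [218. 152.] [0.688 0.388 0.   ]
top pepper_mill 0.49 [424. 168.] [ 0.627 -0.376  0.   ]
```

View pics/w3.png

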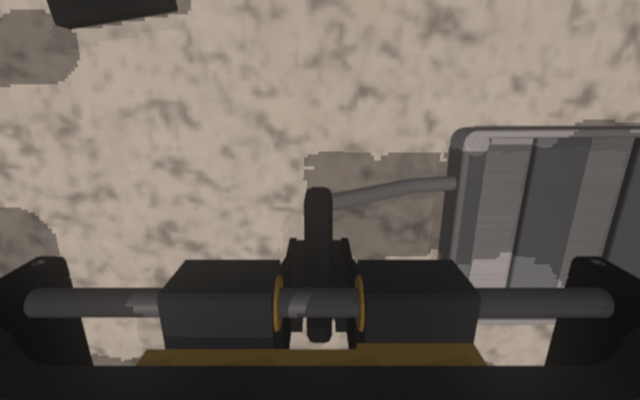

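Tray is out (tray y about 0.295 in the chiller frame). Next I release, rise and look at the bottles.

Request:
{"api": "play_rows", "payload": {"moves": [[[0,0,0,0,0,0],[0,0,0,0,0,0],[0,0,0,0,0,0]]], "fingers": 0}}

```text
time_s: 7.3
position: [0.5926, 0.1291, 0.065]
tcp_rot: [[0.999, 0.052, -0.002], [0.052, -0.999, 0.0], [-0.002, -0.0, -1.0]]
force: [-0.4, -0.6, -0.4]
opening: 0.348
grasp_force: 0.0
```

Request:
{"api": "play_rows", "payload": {"moves": [[[0,0,-25,0,0,0],[0,0,-45,0,0,0],[-24,0,-45,0,0,0],[-30,0,-45,0,0,0],[-30,0,-45,0,0,0]]]}}

```text
time_s: 7.8
position: [0.5132, 0.1245, 0.2637]
tcp_rot: [[0.999, 0.051, -0.002], [0.051, -0.999, 0.0], [-0.002, -0.0, -1.0]]
force: [1.7, -0.1, 0.4]
opening: 0.498
grasp_force: 0.0
```

Request:
{"api": "play_rows", "payload": {"moves": [[[-30,10,-45,0,0,0],[-30,10,-45,0,0,0],[-30,10,0,0,0,0],[0,0,0,0,0,0],[0,0,0,0,0,0]]], "fingers": 1}}

```text
time_s: 8.3
position: [0.4312, 0.092, 0.3446]
tcp_rot: [[0.999, 0.051, 0.0], [0.051, -0.999, 0.0], [0.0, -0.0, -1.0]]
force: [0.6, -0.3, -0.1]
opening: 0.869
grasp_force: 0.0
```

```bash
cat >> h.py <<'E'
HUE=dict(red=((0,8),(172,180)),green=((40,85),),yellow=((20,35),),)
def bottles(p, zc=.019):
    """colour body parts + network masks -> origin & axis heading (to cap)"""
    hsv=cv2.cvtColor(p["image"],cv2.COLOR_BGR2HSV)
    pts=[d for d in bot.pinpoint(p,"bottle_1")]
    for d in bot.silhouettes(p,"bottle_1"):
        m=d["pixels"]; ys,xs=np.nonzero(m)
        if len(xs)<60: continue
        sel=hsv[ys,xs]; s=sel[sel[:,1]>110]
        h=np.median(s[:,0]) if len(s) else -1
        P=np.array([ray(p,(x,y),zc)[:2] for x,y in zip(xs,ys)])
        c=P.mean(0); w,V=np.linalg.eigh(np.cov((P-c).T)); a=V[:,1]; u=(P-c)@a; v=(P-c)@V[:,0]
        lo,hi=np.percentile(u,[1,99])
        wl=np.ptp(v[u<lo+.012]); wh=np.ptp(v[u>hi-.012])
        if wh>wl: a=-a; lo,hi=-hi,-lo     # cap (narrow) at +
        col=sel[:,1]>110; uc=((P-c)@a)[col]
        base=c+a*lo
        print("conf",round(d["confidence"],2),"hue",h,"px",len(xs),"len",round(hi-lo,3),"org",np.round(base+a*.035,3),"head",round(np.degrees(np.arctan2(a[1],a[0])),1),"w",round(wl,3),round(wh,3),"pin",[np.round(ray(p,q["centre"],zc)[:2],3).tolist() for q in pts if np.linalg.norm(np.array(q["centre"])-d["centre"])<25])
E
python3 - <<'E'
from h import *
plan([])
p=look("wrist","w4",QS[1:3]);bottles(p)
p=bot.capture("top");bottles(p)
E
```

```text
now [431.2  92.  344.6] yaw 2.9 F [ 0.6 -0.3 -0.1] op 0.87 t 8.3 gf 0.0 z [ 0.  0. -1.]
wrist tray_handle 0.94 [294.  28.] [0.591 0.128 0.059]
wrist tray 0.94 [460.  34.] [ 0.606 -0.092  0.   ]
conf 0.87 hue 64.0 px 1918 len 0.111 org [0.444 0.249] head 81.3 w 0.039 0.026 pin [[0.446, 0.254]]
conf 0.73 hue 2.0 px 1694 len 0.104 org [0.436 0.128] head 92.9 w 0.036 0.025 pin [[0.429, 0.122]]
conf 0.72 hue 142.0 px 1579 len 0.103 org [ 0.343 -0.3  ] head -159.1 w 0.042 0.032 pin [[0.336, -0.303]]
conf 0.64 hue 26.0 px 1801 len 0.11 org [ 0.439 -0.059] head 67.6 w 0.037 0.025 pin [[0.44, -0.056]]
conf 0.59 hue 143.0 px 1222 len 0.111 org [0.324 0.17 ] head 116.6 w 0.026 0.024 pin [[0.309, 0.198]]
conf 0.76 hue 28.0 px 233 len 0.092 org [ 0.442 -0.053] head 69.6 w 0.034 0.02 pin [[0.446, -0.053]]
conf 0.61 hue 68.0 px 128 len 0.108 org [0.442 0.249] head 80.4 w 0.026 0.023 pin [[0.461, 0.254]]
conf 0.55 hue 2.0 px 244 len 0.093 org [0.434 0.135] head 92.3 w 0.032 0.022 pin [[0.438, 0.118]]
conf 0.54 hue 141.0 px 226 len 0.095 org [ 0.332 -0.305] head -161.4 w 0.031 0.019 pin [[0.345, -0.301]]
```

View pics/w4.png

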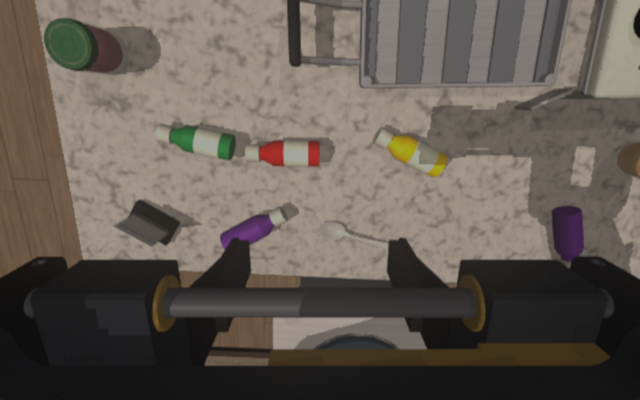

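In w4 there are five bottle shapes: green (203,141), red (285,153), yellow (415,154), purple (255,230) and purple (568,232). The first three match bottle_3, bottle_2 and bottle_4 by colour, and the purple ones are excluded. A crop will confirm this.

```bash
python3 - <<'E'
from h import *
a=cv2.imread("pics/w4.png"); cv2.imwrite("pics/w4c.png",cv2.resize(a[110:260,140:460],None,fx=2.5,fy=2.5,interpolation=2))
plan([(.440,-.057,.2,68),(.440,-.057,.026,68)])
E
```

```text
now [432.1  92.  344.1] yaw 3.0 F [-0.5  0.6 -0.1] op 1.0 t 8.7 gf 0.0 z [-0.001  0.    -1.   ]
(0.44, -0.057, 0.2, 68) [[0, 17, 16, 0, 0, np.float64(-0.13)], [-2, 16, 16, 0, 0, np.float64(-0.13)], [-4, 16, 16, 0, 0, np.float64(-0.12)], [-6, 15, 16, 0, 0, np.float64(-0.13)], [-8, 15, 16, 0, 0, np.float64(-0.12)], [-10, 13, 16, 0, 0, np.float64(-0.13)], [-12, 12, 16, 0, 0, np.float64(-0.12)], [-13, 11, 16, 0, 0, np.float64(-0.13)], [-14, 9, 16, 0, 0, np.float64(-0.12)]] -> yaw 67.7
(0.44, -0.057, 0.026, 68) [[0, 0, 44, 0, 0, np.float64(0.0)], [0, 0, 43, 0, 0, np.float64(0.0)], [0, 0, 44, 0, 0, np.float64(0.0)], [0, 0, 43, 0, 0, np.float64(0.0)]] -> yaw 67.7
```

View pics/w4c.png

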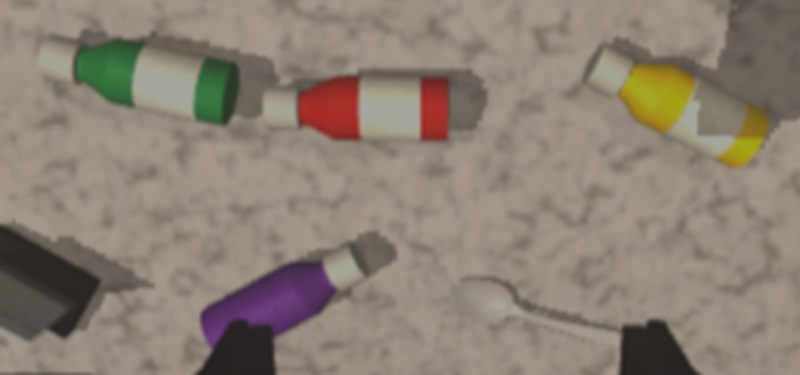

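The crop confirms green, red and yellow. I pick yellow first.

Request:
{"api": "play_rows", "payload": {"moves": [[[0,17,16,0,0,-0.13],[-2,16,16,0,0,-0.13],[-4,16,16,0,0,-0.12],[-6,15,16,0,0,-0.13],[-8,15,16,0,0,-0.12]]], "fingers": 1}}

```text
time_s: 9.2
position: [0.4369, 0.0088, 0.264]
tcp_rot: [[0.773, 0.634, -0.0], [0.634, -0.773, 0.0], [0.0, -0.0, -1.0]]
force: [0.7, 0.8, -0.4]
opening: 0.997
grasp_force: 0.0
```

Request:
{"api": "play_rows", "payload": {"moves": [[[-10,13,16,0,0,-0.13],[-12,12,16,0,0,-0.12],[-13,11,16,0,0,-0.13],[-14,9,16,0,0,-0.12],[0,0,0,0,0,0]]]}}

```text
time_s: 9.7
position: [0.4393, -0.0588, 0.199]
tcp_rot: [[0.382, 0.924, -0.003], [0.924, -0.382, 0.001], [-0.0, -0.004, -1.0]]
force: [-0.0, 0.7, 0.2]
opening: 1.002
grasp_force: 0.0
```

```bash
python3 - <<'E'
from h import *
p=bot.capture("wrist");bottles(p)
plan([(.440,-.057,.026,68)])
E
```

```text
conf 0.88 hue 143.0 px 1376 len 0.06 org [0.32  0.161] head 144.8 w 0.027 0.01 pin []
conf 0.6 hue 26.0 px 3656 len 0.109 org [ 0.439 -0.058] head 67.5 w 0.037 0.025 pin [[0.442, -0.053]]
conf 0.55 hue 2.0 px 1667 len 0.046 org [0.424 0.113] head 144.7 w 0.031 0.022 pin []
now [439.9 -57.2 201. ] yaw 67.6 F [0.2 0.8 1. ] op 1.0 t 9.8 gf 0.0 z [ 0.  0. -1.]
(0.44, -0.057, 0.026, 68) [[0, 0, 44, 0, 0, np.float64(0.0)], [0, 0, 44, 0, 0, np.float64(0.0)], [0, 0, 43, 0, 0, np.float64(0.0)], [0, 0, 44, 0, 0, np.float64(-0.01)]] -> yaw 68.2
```

Request:
{"api": "play_rows", "payload": {"moves": [[[0,0,45,0,0,0],[0,0,45,0,0,0],[0,0,40,0,0,0],[0,0,28,0,0,0],[0,0,16,0,0,0]]]}}

```text
time_s: 10.35
position: [0.4397, -0.0567, 0.0254]
tcp_rot: [[0.38, 0.925, -0.001], [0.925, -0.38, 0.001], [0.0, -0.001, -1.0]]
force: [-0.5, -0.5, 0.6]
opening: 0.999
grasp_force: 0.0
```

Request:
{"api": "play_rows", "payload": {"moves": [[[0,0,0,0,0,0],[0,0,0,0,0,0],[0,0,0,0,0,0],[0,0,0,0,0,0],[0,0,0,0,0,0]]], "fingers": -1}}

```text
time_s: 10.85
position: [0.4403, -0.0578, 0.0277]
tcp_rot: [[0.379, 0.925, 0.002], [0.925, -0.379, -0.001], [0.0, 0.002, -1.0]]
force: [-0.1, 0.8, -0.1]
opening: 0.629
grasp_force: 0.0
```

Request:
{"api": "play_rows", "payload": {"moves": [[[0,0,0,0,0,0],[0,0,-20,0,0,0],[0,0,-40,0,0,0],[0,0,-40,0,0,0],[0,0,-40,0,0,0]]]}}

```text
time_s: 11.35
position: [0.4391, -0.0575, 0.1682]
tcp_rot: [[0.38, 0.925, -0.001], [0.925, -0.38, 0.0], [0.0, -0.001, -1.0]]
force: [1.0, -0.4, 0.1]
opening: 0.173
grasp_force: 0.0
```

```bash
python3 - <<'E'
from h import *
plan([(.588,-.120,.2,3)])
E
```

```text
now [439.1 -57.5 168.2] yaw 67.7 F [ 1.  -0.4  0.1] op 0.17 t 11.3 gf 0.0 z [-0.001  0.    -1.   ]
(0.588, -0.12, 0.2, 3) [[0, 18, -4, 0, 0, np.float64(0.13)], [2, 18, -3, 0, 0, np.float64(0.12)], [4, 17, -4, 0, 0, np.float64(0.13)], [7, 17, -3, 0, 0, np.float64(0.12)], [8, 16, -4, 0, 0, np.float64(0.13)], [11, 14, -3, 0, 0, np.float64(0.12)], [12, 13, -4, 0, 0, np.float64(0.13)], [14, 12, -3, 0, 0, np.float64(0.12)], [15, 10, -4, 0, 0, np.float64(0.13)]] -> yaw 2.9
```

The fingers needed more time than I gave them, so the grasp missed. I'll reopen and look again.

Request:
{"api": "play_rows", "payload": {"moves": [[[0,0,-30,0,0,0],[0,0,0,0,0,0],[0,0,0,0,0,0],[0,0,0,0,0,0],[0,0,0,0,0,0]]], "fingers": 1}}

```text
time_s: 11.85
position: [0.4387, -0.0573, 0.1954]
tcp_rot: [[0.379, 0.925, -0.003], [0.925, -0.379, 0.001], [-0.0, -0.003, -1.0]]
force: [-0.1, 0.1, 0.3]
opening: 0.542
grasp_force: 0.0
```

Request:
{"api": "play_rows", "payload": {"moves": [[[0,0,0,0,0,0],[0,0,0,0,0,0],[0,0,0,0,0,0],[0,0,0,0,0,0],[0,0,0,0,0,0]]]}}

```text
time_s: 12.35
position: [0.4397, -0.0577, 0.1966]
tcp_rot: [[0.379, 0.925, -0.0], [0.925, -0.379, 0.0], [0.0, -0.0, -1.0]]
force: [0.3, -0.4, 0.2]
opening: 0.962
grasp_force: 0.0
```

```bash
python3 - <<'E'
from h import *
p=bot.capture("wrist");bottles(p); cv2.imwrite("pics/w5.png",p["image"])
plan([(.440,-.057,.026,68)])
E
```

```text
conf 0.94 hue 2.0 px 1714 len 0.047 org [0.424 0.114] head 143.1 w 0.032 0.021 pin []
conf 0.81 hue 27.0 px 3582 len 0.108 org [ 0.439 -0.058] head 67.0 w 0.037 0.025 pin [[0.44, -0.054]]
conf 0.57 hue 143.0 px 1423 len 0.06 org [0.32  0.161] head 143.5 w 0.028 0.009 pin []
now [439.7 -57.7 196.7] yaw 67.7 F [-0.4  0.3 -0.5] op 0.99 t 12.5 gf 0.0 z [ 0. -0. -1.]
(0.44, -0.057, 0.026, 68) [[0, 0, 43, 0, 0, np.float64(0.0)], [0, 0, 43, 0, 0, np.float64(0.0)], [0, 0, 42, 0, 0, np.float64(0.0)], [1, 0, 43, 0, 0, np.float64(-0.01)]] -> yaw 68.3
```

Request:
{"api": "play_rows", "payload": {"moves": [[[0,0,45,0,0,0],[0,0,45,0,0,0],[0,0,40,0,0,0],[0,0,26,0,0,0],[0,0,14,0,0,0]]], "fingers": 0.5}}

```text
time_s: 13.0
position: [0.4388, -0.0574, 0.0245]
tcp_rot: [[0.379, 0.925, -0.003], [0.925, -0.379, 0.001], [-0.0, -0.003, -1.0]]
force: [0.1, 0.1, 0.2]
opening: 0.757
grasp_force: 0.0
```

Request:
{"api": "play_rows", "payload": {"moves": [[[0,0,0,0,0,0],[0,0,0,0,0,0],[0,0,0,0,0,0],[0,0,0,0,0,0],[0,0,0,0,0,0]]], "fingers": -1}}

```text
time_s: 13.5
position: [0.4403, -0.0578, 0.0276]
tcp_rot: [[0.379, 0.925, 0.002], [0.925, -0.379, -0.001], [0.0, 0.002, -1.0]]
force: [0.0, 0.1, 4.1]
opening: 0.426
grasp_force: 30.0
```

Request:
{"api": "play_rows", "payload": {"moves": [[[0,0,0,0,0,0],[0,0,0,0,0,0],[0,0,0,0,0,0],[0,0,0,0,0,0]]]}}

```text
time_s: 13.9
position: [0.4403, -0.0578, 0.0276]
tcp_rot: [[0.379, 0.925, 0.002], [0.925, -0.379, -0.001], [0.0, 0.002, -1.0]]
force: [-0.5, 0.3, 7.5]
opening: 0.428
grasp_force: 30.0
```

Request:
{"api": "play_rows", "payload": {"moves": [[[0,0,-15,0,0,0],[0,0,-40,0,0,0],[0,0,-40,0,0,0],[0,0,-40,0,0,0],[0,0,-35,0,0,0]]]}}

```text
time_s: 14.4
position: [0.4394, -0.0575, 0.1988]
tcp_rot: [[0.379, 0.925, 0.001], [0.925, -0.379, -0.0], [-0.0, 0.001, -1.0]]
force: [0.7, -0.5, -1.9]
opening: 0.429
grasp_force: 30.0
```

```bash
python3 - <<'E'
from h import *
plan([(.560,-.110,.22,3)])
E
```

```text
now [439.4 -57.5 198.8] yaw 67.7 F [ 0.7 -0.5 -1.9] op 0.43 t 14.4 gf 30.0 z [ 0.001 -0.    -1.   ]
(0.56, -0.11, 0.22, 3) [[0, 15, -2, 0, 0, np.float64(0.13)], [2, 14, -2, 0, 0, np.float64(0.12)], [3, 14, -2, 0, 0, np.float64(0.13)], [5, 14, -3, 0, 0, np.float64(0.12)], [7, 13, -2, 0, 0, np.float64(0.13)], [8, 12, -3, 0, 0, np.float64(0.12)], [10, 11, -2, 0, 0, np.float64(0.13)], [11, 10, -3, 0, 0, np.float64(0.12)], [12, 8, -2, 0, 0, np.float64(0.13)]] -> yaw 3.0
```

Request:
{"api": "play_rows", "payload": {"moves": [[[0,15,-2,0,0,0.13],[2,14,-2,0,0,0.12],[3,14,-2,0,0,0.13],[5,14,-3,0,0,0.12],[7,13,-2,0,0,0.13]]]}}

```text
time_s: 14.9
position: [0.5069, -0.0863, 0.2079]
tcp_rot: [[0.854, 0.52, -0.0], [0.52, -0.854, 0.0], [-0.0, -0.0, -1.0]]
force: [-0.3, -0.5, -1.5]
opening: 0.428
grasp_force: 30.0
```

Request:
{"api": "play_rows", "payload": {"moves": [[[8,12,-3,0,0,0.12],[10,11,-2,0,0,0.13],[11,10,-3,0,0,0.12],[12,8,-2,0,0,0.13],[0,0,0,0,0,0]]]}}

```text
time_s: 15.4
position: [0.5619, -0.111, 0.2179]
tcp_rot: [[0.999, 0.052, 0.002], [0.052, -0.999, -0.001], [0.002, 0.001, -1.0]]
force: [-0.6, 0.1, -0.6]
opening: 0.426
grasp_force: 30.0
```

```bash
cat >> h.py <<'E'
def tray_est(p):
    for q,z in (("tray_handle",.059),("tray",0),("tray_groove",.003)):
        for d in bot.pinpoint(p,q)[:2]: print(q,round(d["confidence"],2),np.round(d["centre"]),np.round(ray(p,d["centre"],z),3))
    m=[d for d in bot.silhouettes(p,"tray")]
    return m
E
python3 - <<'E'
from h import *
p=bot.capture("wrist"); cv2.imwrite("pics/w6.png",p["image"])
tray_est(p); 
q=bot.capture("top"); tray_est(q); cv2.imwrite("pics/t6.png",q["image"])
plan([])
# predicted outline overlay
im=p["image"].copy(); th=np.radians(3); ex=np.array([np.cos(th),np.sin(th),0]);ey=np.array([-np.sin(th),np.cos(th),0]);O=np.array([.604,-.087,0])
P=lambda x,y,z: tuple(np.round(proj(p,O+ex*x+ey*y+np.array([0,0,z]))).astype(int).tolist())
c=[P(x,y,.022) for x,y in((-.0675,-.1325),(.0675,-.1325),(.0675,.1325),(-.0675,.1325))]
cv2.polylines(im,[np.array(c)],True,(0,0,255),1)
for g in(-.096,-.032,.032,.096): cv2.line(im,P(-.06,g,.003),P(.06,g,.003),(0,255,0),1)
cv2.imwrite("pics/w6o.png",im)
E
```

```text
tray_handle 0.8 [ 64. 146.] [0.59  0.129 0.059]
tray 0.81 [303. 136.] [ 0.604 -0.092  0.   ]
tray_groove 0.94 [209. 135.] [0.6   0.01  0.003]
tray_handle 0.66 [427. 169.] [ 0.61  -0.373  0.059]
tray_handle 0.65 [289. 175.] [0.588 0.117 0.059]
tray_groove 0.76 [318. 178.] [0.591 0.013 0.003]
now [ 560.1 -109.9  217.7] yaw 3.0 F [-0.6  0.6 -1.4] op 0.43 t 15.9 gf 30.0 z [-0.  0. -1.]
```

View pics/w6o.png

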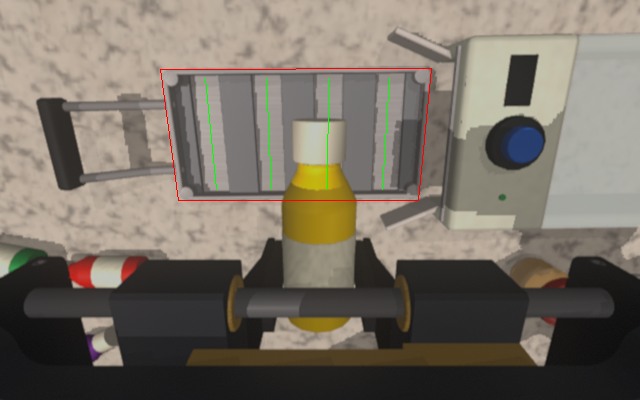

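The held yellow bottle lines up well. The tray outline fits within about 3 mm, and the light stripes at columns 210, 268, 328 and 388 are the grooves. I lower it into the groove at column 328.

```bash
python3 - <<'E'
from h import *
plan([(.588,-.122,.1,3),(.588,-.122,.033,3,25)])
E
```

```text
now [ 560.1 -109.9  217.7] yaw 3.0 F [-0.6  0.6 -1.4] op 0.43 t 15.9 gf 30.0 z [-0.  0. -1.]
(0.588, -0.122, 0.1, 3) [[9, 5, 39, 0, 0, np.float64(0.0)], [9, 4, 39, 0, 0, np.float64(0.0)], [9, 5, 40, 0, 0, np.float64(0.0)]] -> yaw 3.0
(0.588, -0.122, 0.033, 3, 25) [[0, 0, 22, 0, 0, np.float64(0.0)], [0, 0, 22, 0, 0, np.float64(0.0)], [0, 0, 23, 0, 0, np.float64(0.0)]] -> yaw 3.0
```

Request:
{"api": "play_rows", "payload": {"moves": [[[9,5,39,0,0,0],[9,4,39,0,0,0],[9,5,36,0,0,0],[0,0,20,0,0,0],[0,0,20,0,0,0]]]}}

```text
time_s: 16.4
position: [0.588, -0.1227, 0.0621]
tcp_rot: [[0.999, 0.052, -0.001], [0.052, -0.999, 0.0], [-0.001, -0.001, -1.0]]
force: [-1.1, -0.1, -1.0]
opening: 0.431
grasp_force: 30.0
```

Request:
{"api": "play_rows", "payload": {"moves": [[[0,0,14,0,0,0],[0,0,12,0,0,0],[0,0,5,0,0,0],[0,0,0,0,0,0],[0,0,0,0,0,0]]]}}

```text
time_s: 16.9
position: [0.5887, -0.1229, 0.0334]
tcp_rot: [[0.999, 0.052, 0.001], [0.052, -0.999, -0.001], [0.001, 0.001, -1.0]]
force: [-0.4, 0.1, 0.0]
opening: 0.427
grasp_force: 30.0
```

Request:
{"api": "play_rows", "payload": {"moves": [[[0,0,0,0,0,0],[0,0,0,0,0,0],[0,0,0,0,0,0],[0,0,0,0,0,0]]], "fingers": 0.12}}

```text
time_s: 17.3
position: [0.5883, -0.1228, 0.0331]
tcp_rot: [[0.999, 0.052, 0.001], [0.052, -0.999, -0.0], [0.001, 0.0, -1.0]]
force: [-0.3, -0.0, -1.4]
opening: 0.552
grasp_force: 0.0
```

Request:
{"api": "play_rows", "payload": {"moves": [[[0,0,-20,0,0,0],[0,0,-40,0,0,0],[0,0,-45,0,0,0],[0,0,-45,0,0,0],[0,0,-35,0,0,0]]]}}

```text
time_s: 17.8
position: [0.5886, -0.1229, 0.2207]
tcp_rot: [[0.999, 0.052, 0.003], [0.052, -0.999, -0.001], [0.003, 0.001, -1.0]]
force: [0.6, -1.2, -0.8]
opening: 0.554
grasp_force: 0.0
```

```bash
python3 - <<'E'
from h import *
plan([(.436,.128,.23,92)])
E
```

```text
now [ 588.6 -122.9  220.7] yaw 3.0 F [ 0.6 -1.2 -0.8] op 0.55 t 17.8 gf 0.0 z [ 0.003 -0.001 -1.   ]
(0.436, 0.128, 0.23, 92) [[-12, -22, -1, 0, 0, np.float64(-0.13)], [-9, -23, -1, 0, 0, np.float64(-0.13)], [-6, -24, -1, 0, 0, np.float64(-0.13)], [-2, -24, -1, 0, 0, np.float64(-0.13)], [1, -24, -1, 0, 0, np.float64(-0.13)], [4, -24, -1, 0, 0, np.float64(-0.13)], [7, -23, -1, 0, 0, np.float64(-0.13)], [10, -23, 0, 0, 0, np.float64(-0.13)], [13, -21, -1, 0, 0, np.float64(-0.13)], [15, -19, 0, 0, 0, np.float64(-0.13)], [17, -17, -1, 0, 0, np.float64(-0.13)], [20, -15, 0, 0, 0, np.float64(-0.12)]] -> yaw 91.8
```

Request:
{"api": "play_rows", "payload": {"moves": [[[-12,-22,-1,0,0,-0.13],[-9,-23,-1,0,0,-0.13],[-6,-24,-1,0,0,-0.13],[-2,-24,-1,0,0,-0.13],[1,-24,-1,0,0,-0.13]]], "fingers": 0.6}}

```text
time_s: 18.3
position: [0.5239, -0.017, 0.2229]
tcp_rot: [[0.76, 0.65, 0.0], [0.65, -0.76, 0.0], [0.0, 0.0, -1.0]]
force: [0.3, -0.5, -0.1]
opening: 0.791
grasp_force: 0.0
```

Request:
{"api": "play_rows", "payload": {"moves": [[[4,-24,-1,0,0,-0.13],[7,-23,-1,0,0,-0.13],[10,-23,0,0,0,-0.13],[13,-21,-1,0,0,-0.13],[15,-19,0,0,0,-0.13]]]}}

```text
time_s: 18.8
position: [0.4608, 0.0878, 0.226]
tcp_rot: [[0.212, 0.977, 0.001], [0.977, -0.212, 0.0], [0.0, 0.001, -1.0]]
force: [-0.4, 0.7, -0.4]
opening: 0.798
grasp_force: 0.0
```

Request:
{"api": "play_rows", "payload": {"moves": [[[17,-17,-1,0,0,-0.13],[20,-15,0,0,0,-0.13],[0,0,0,0,0,0],[0,0,0,0,0,0]]]}}

```text
time_s: 19.2
position: [0.4355, 0.1286, 0.227]
tcp_rot: [[-0.041, 0.999, 0.001], [0.999, 0.041, -0.0], [-0.0, 0.001, -1.0]]
force: [0.5, 0.5, 0.4]
opening: 0.801
grasp_force: 0.0
```

```bash
python3 - <<'E'
from h import *
p=bot.capture("wrist");bottles(p); cv2.imwrite("pics/w7.png",p["image"])
p=bot.capture("top");bottles(p);tray_est(p)
plan([(.436,.128,.027,92)])
E
```

```text
conf 0.62 hue 2.0 px 3055 len 0.108 org [0.435 0.123] head 92.6 w 0.037 0.024 pin [[0.434, 0.124]]
conf 0.61 hue 65.0 px 3356 len 0.082 org [0.444 0.253] head 80.6 w 0.038 0.032 pin [[0.445, 0.251]]
conf 0.56 hue 142.0 px 3624 len 0.106 org [0.303 0.203] head -57.6 w 0.028 0.039 pin [[0.307, 0.202]]
conf 0.42 hue 23.0 px 60 len 0.021 org [ 0.543 -0.103] head -177.3 w 0.005 0.005 pin []
conf 0.81 hue 26.5 px 251 len 0.105 org [ 0.591 -0.122] head 1.6 w 0.019 0.033 pin [[0.596, -0.114]]
conf 0.61 hue 141.0 px 234 len 0.093 org [ 0.33  -0.306] head -162.2 w 0.032 0.018 pin []
conf 0.56 hue 68.0 px 81 len 0.104 org [0.452 0.287] head -89.4 w 0.007 0.022 pin [[0.455, 0.259]]
tray_handle 0.81 [290. 174.] [0.592 0.112 0.059]
tray 0.8 [344. 177.] [ 0.594 -0.081 -0.   ]
tray 0.56 [289. 173.] [0.609 0.122 0.   ]
tray_groove 0.62 [321. 178.] [0.59  0.004 0.003]
now [435.5 128.2 226.6] yaw 92.3 F [ 0.1 -0.  -0.2] op 0.8 t 19.7 gf 0.0 z [-0. -0. -1.]
(0.436, 0.128, 0.027, 92) [[0, 0, 40, 0, 0, np.float64(0.0)], [0, 0, 40, 0, 0, np.float64(0.0)], [0, 0, 40, 0, 0, np.float64(0.0)], [0, 0, 40, 0, 0, np.float64(0.0)], [0, 0, 40, 0, 0, np.float64(0.01)]] -> yaw 91.7
```

Request:
{"api": "play_rows", "payload": {"moves": [[[-3,0,45,0,0,0],[0,0,45,0,0,0],[0,0,45,0,0,0],[0,0,35,0,0,0],[0,0,20,0,0,0]]]}}

```text
time_s: 20.2
position: [0.4345, 0.1253, 0.0341]
tcp_rot: [[-0.041, 0.999, -0.004], [0.999, 0.041, -0.0], [0.0, -0.004, -1.0]]
force: [0.1, 0.2, -0.4]
opening: 0.8
grasp_force: 0.0
```

Request:
{"api": "play_rows", "payload": {"moves": [[[0,0,10,0,0,0],[0,0,0,0,0,0],[0,0,0,0,0,0],[0,0,0,0,0,0],[0,0,0,0,0,0]]], "fingers": -1}}

```text
time_s: 20.7
position: [0.4362, 0.1256, 0.0278]
tcp_rot: [[-0.041, 0.999, 0.002], [0.999, 0.041, 0.0], [-0.0, 0.002, -1.0]]
force: [1.2, 0.5, -0.1]
opening: 0.431
grasp_force: 14.2
```

Request:
{"api": "play_rows", "payload": {"moves": [[[0,0,0,0,0,0],[0,0,0,0,0,0],[0,0,0,0,0,0],[0,0,0,0,0,0],[0,0,0,0,0,0]]]}}

```text
time_s: 21.2
position: [0.4363, 0.1256, 0.0277]
tcp_rot: [[-0.041, 0.999, 0.002], [0.999, 0.041, 0.0], [0.0, 0.002, -1.0]]
force: [-0.1, -0.9, 5.8]
opening: 0.423
grasp_force: 30.0
```

Request:
{"api": "play_rows", "payload": {"moves": [[[0,0,-15,0,0,0],[0,0,-40,0,0,0],[0,0,-45,0,0,0],[0,0,-45,0,0,0],[0,0,-45,0,0,0]]]}}

```text
time_s: 21.7
position: [0.4347, 0.1255, 0.2186]
tcp_rot: [[-0.041, 0.999, -0.0], [0.999, 0.041, 0.0], [0.0, -0.0, -1.0]]
force: [1.6, 0.3, -1.0]
opening: 0.427
grasp_force: 30.0
```

```bash
python3 - <<'E'
from h import *
plan([(.570,-.02,.22,3)])
E
```

```text
now [434.7 125.5 218.6] yaw 92.3 F [ 1.6  0.3 -1. ] op 0.43 t 21.7 gf 30.0 z [-0.  0. -1.]
(0.57, -0.02, 0.22, 3) [[-13, 11, 0, 0, 0, np.float64(0.13)], [-11, 12, 0, 0, 0, np.float64(0.13)], [-9, 14, 0, 0, 0, np.float64(0.13)], [-8, 15, 0, 0, 0, np.float64(0.13)], [-6, 16, 0, 0, 0, np.float64(0.13)], [-3, 16, 0, 0, 0, np.float64(0.13)], [-1, 16, 0, 0, 0, np.float64(0.13)], [1, 16, 0, 0, 0, np.float64(0.13)], [3, 16, 0, 0, 0, np.float64(0.13)], [5, 16, 0, 0, 0, np.float64(0.13)], [7, 15, -1, 0, 0, np.float64(0.13)], [8, 14, 0, 0, 0, np.float64(0.13)]] -> yaw 3.0
```

Request:
{"api": "play_rows", "payload": {"moves": [[[-13,11,0,0,0,0.13],[-11,12,0,0,0,0.13],[-9,14,0,0,0,0.13],[-8,15,0,0,0,0.13],[-6,16,0,0,0,0.13]]]}}

```text
time_s: 22.2
position: [0.4923, 0.0633, 0.2168]
tcp_rot: [[0.576, 0.817, -0.0], [0.817, -0.576, 0.0], [-0.0, -0.0, -1.0]]
force: [-0.2, -0.5, -0.4]
opening: 0.431
grasp_force: 30.0
```

Request:
{"api": "play_rows", "payload": {"moves": [[[-3,16,0,0,0,0.13],[-1,16,0,0,0,0.13],[1,16,0,0,0,0.13],[3,16,0,0,0,0.13],[5,16,0,0,0,0.13]]]}}

```text
time_s: 22.7
position: [0.5484, 0.0046, 0.2166]
tcp_rot: [[0.953, 0.302, -0.001], [0.302, -0.953, 0.0], [-0.001, -0.0, -1.0]]
force: [-0.3, 0.4, -1.5]
opening: 0.432
grasp_force: 30.0
```

Request:
{"api": "play_rows", "payload": {"moves": [[[7,15,0,0,0,0.13],[8,14,0,0,0,0.13],[0,0,0,0,0,0],[0,0,0,0,0,0]]]}}

```text
time_s: 23.1
position: [0.5694, -0.0193, 0.2164]
tcp_rot: [[0.999, 0.054, -0.002], [0.054, -0.999, 0.001], [-0.002, -0.001, -1.0]]
force: [-0.6, 0.6, -1.4]
opening: 0.424
grasp_force: 30.0
```

```bash
cat >> h.py <<'E'
def overlay(p,O,th,name):
    im=p["image"].copy(); th=np.radians(th); ex=np.array([np.cos(th),np.sin(th),0]);ey=np.array([-np.sin(th),np.cos(th),0]);O=np.array(O)
    P=lambda x,y,z: tuple(np.round(proj(p,O+ex*x+ey*y+np.array([0,0,z]))).astype(int).tolist())
    c=[P(x,y,.022) for x,y in((-.0675,-.1325),(.0675,-.1325),(.0675,.1325),(-.0675,.1325))]
    cv2.polylines(im,[np.array(c)],True,(0,0,255),1)
    for g in(-.096,-.032,.032,.096): cv2.line(im,P(-.06,g,.003),P(.06,g,.003),(0,255,0),1)
    cv2.imwrite(f"pics/{name}.png",im)
E
python3 - <<'E'
from h import *
p=bot.capture("wrist"); tray_est(p); overlay(p,[.604,-.089,0],3,"w8o"); bottles(p,.022)
plan([(.585,-.058,.1,3),(.585,-.058,.033,3,25)])
E
```

```text
tray_handle 0.64 [162. 157.] [0.591 0.129 0.059]
tray 0.96 [383. 147.] [ 0.604 -0.089  0.   ]
tray_groove 0.88 [295. 148.] [0.598 0.008 0.003]
conf 0.9 hue 23.0 px 3535 len 0.107 org [ 0.59  -0.121] head 3.7 w 0.028 0.039 pin [[0.595, -0.119]]
conf 0.89 hue 1.0 px 11398 len 0.255 org [ 0.407 -0.029] head 3.3 w 0.056 0.073 pin []
conf 0.63 hue 142.0 px 417 len 0.055 org [ 0.354 -0.311] head -144.9 w 0.018 0.011 pin [[0.34, -0.304]]
conf 0.59 hue 65.0 px 2196 len 0.118 org [0.448 0.242] head 79.1 w 0.041 0.028 pin [[0.446, 0.252]]
now [570.  -19.1 216.8] yaw 3.0 F [ 0.3 -0.4 -1.6] op 0.43 t 23.4 gf 30.0 z [-0.  0. -1.]
(0.585, -0.058, 0.1, 3) [[4, 13, 39, 0, 0, np.float64(0.0)], [4, 13, 39, 0, 0, np.float64(0.0)], [5, 14, 39, 0, 0, np.float64(0.0)]] -> yaw 3.0
(0.585, -0.058, 0.033, 3, 25) [[0, 0, 22, 0, 0, np.float64(0.0)], [0, 0, 22, 0, 0, np.float64(0.0)], [0, 0, 23, 0, 0, np.float64(0.0)]] -> yaw 3.0
```

View pics/w8o.png

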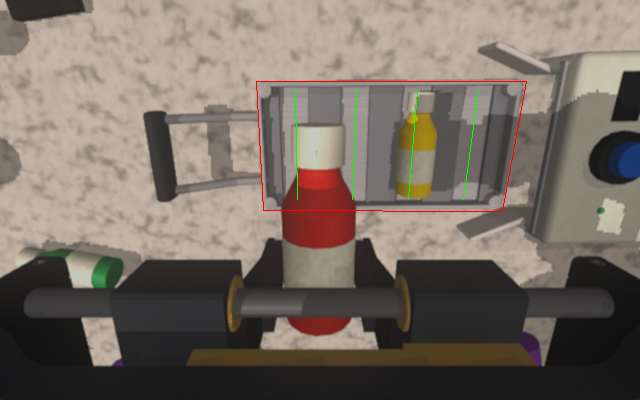

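Yellow is seated in its groove (col 415) and the tray outline fits. Red goes into the groove at column 355.

Request:
{"api": "play_rows", "payload": {"moves": [[[4,13,39,0,0,0],[4,13,39,0,0,0],[5,13,36,0,0,0],[0,0,20,0,0,0],[0,0,20,0,0,0]]]}}

```text
time_s: 23.95
position: [0.5852, -0.0581, 0.0612]
tcp_rot: [[0.999, 0.052, -0.001], [0.052, -0.999, 0.0], [-0.001, -0.0, -1.0]]
force: [0.4, -0.0, -1.0]
opening: 0.427
grasp_force: 30.0
```

Request:
{"api": "play_rows", "payload": {"moves": [[[0,0,14,0,0,0],[0,0,10,0,0,0],[0,0,5,0,0,0],[0,0,0,0,0,0],[0,0,0,0,0,0]]]}}

```text
time_s: 24.45
position: [0.586, -0.0579, 0.0344]
tcp_rot: [[0.999, 0.052, 0.001], [0.052, -0.999, -0.0], [0.001, 0.0, -1.0]]
force: [-0.6, -0.3, -0.7]
opening: 0.43
grasp_force: 30.0
```

Request:
{"api": "play_rows", "payload": {"moves": [[[0,0,0,0,0,0],[0,0,0,0,0,0],[0,0,0,0,0,0],[0,0,0,0,0,0]]], "fingers": 0.12}}

```text
time_s: 24.85
position: [0.5856, -0.0579, 0.0341]
tcp_rot: [[0.999, 0.052, 0.001], [0.052, -0.999, -0.0], [0.001, 0.0, -1.0]]
force: [-0.3, -0.5, -0.3]
opening: 0.557
grasp_force: 0.0
```

Request:
{"api": "play_rows", "payload": {"moves": [[[0,0,-20,0,0,0],[0,0,-40,0,0,0],[0,0,-45,0,0,0],[0,0,-45,0,0,0],[0,0,-35,0,0,0]]]}}

```text
time_s: 25.35
position: [0.5859, -0.0579, 0.2216]
tcp_rot: [[0.999, 0.052, 0.003], [0.052, -0.999, -0.001], [0.003, 0.001, -1.0]]
force: [1.1, 0.4, -0.2]
opening: 0.561
grasp_force: 0.0
```

```bash
python3 - <<'E'
from h import *
plan([(.444,.252,.23,81)])
E
```

```text
now [585.9 -57.9 221.6] yaw 3.0 F [ 1.1  0.4 -0.2] op 0.56 t 25.4 gf 0.0 z [ 0.003 -0.001 -1.   ]
(0.444, 0.252, 0.23, 81) [[-13, -32, -1, 0, 0, np.float64(-0.14)], [-8, -33, -1, 0, 0, np.float64(-0.14)], [-3, -34, -1, 0, 0, np.float64(-0.14)], [1, -34, -1, 0, 0, np.float64(-0.13)], [6, -34, -1, 0, 0, np.float64(-0.14)], [11, -32, -1, 0, 0, np.float64(-0.13)], [14, -31, -1, 0, 0, np.float64(-0.14)], [19, -28, 0, 0, 0, np.float64(-0.13)], [22, -26, -1, 0, 0, np.float64(-0.14)], [26, -22, 0, 0, 0, np.float64(-0.13)]] -> yaw 80.9
```

Request:
{"api": "play_rows", "payload": {"moves": [[[-13,-32,-1,0,0,-0.14],[-8,-33,-1,0,0,-0.14],[-3,-34,-1,0,0,-0.14],[1,-34,-1,0,0,-0.13],[6,-34,-1,0,0,-0.14]]], "fingers": 0.6}}

```text
time_s: 25.85
position: [0.5129, 0.0987, 0.2239]
tcp_rot: [[0.734, 0.679, 0.0], [0.679, -0.734, 0.0], [0.0, 0.0, -1.0]]
force: [0.2, 0.2, 0.1]
opening: 0.79
grasp_force: 0.0
```

Request:
{"api": "play_rows", "payload": {"moves": [[[11,-32,-1,0,0,-0.13],[14,-31,-1,0,0,-0.14],[19,-28,0,0,0,-0.13],[22,-26,-1,0,0,-0.14],[26,-22,0,0,0,-0.13]]]}}

```text
time_s: 26.35
position: [0.4429, 0.2534, 0.227]
tcp_rot: [[0.153, 0.988, 0.0], [0.988, -0.153, 0.0], [0.0, 0.0, -1.0]]
force: [1.1, -0.4, -0.1]
opening: 0.802
grasp_force: 0.0
```

Request:
{"api": "play_rows", "payload": {"moves": [[[0,0,0,0,0,0],[0,0,0,0,0,0]]]}}

```text
time_s: 26.55
position: [0.4434, 0.2527, 0.2268]
tcp_rot: [[0.157, 0.988, 0.0], [0.988, -0.157, -0.0], [-0.0, 0.001, -1.0]]
force: [0.1, -0.5, -0.1]
opening: 0.803
grasp_force: 0.0
```

```bash
python3 - <<'E'
from h import *
p=bot.capture("wrist");bottles(p); cv2.imwrite("pics/w9.png",p["image"])
p=bot.capture("top");bottles(p,.022);tray_est(p)
plan([(.444,.252,.028,81)])
E
```

```text
conf 0.68 hue 64.0 px 3027 len 0.108 org [0.443 0.248] head 80.9 w 0.037 0.025 pin [[0.443, 0.253]]
conf 0.66 hue 142.0 px 1901 len 0.067 org [0.304 0.2  ] head -61.4 w 0.042 0.043 pin [[0.304, 0.199]]
conf 0.72 hue 141.0 px 263 len 0.1 org [0.305 0.198] head -57.9 w 0.021 0.034 pin [[0.3, 0.196]]
conf 0.68 hue 68.0 px 103 len 0.044 org [0.451 0.243] head 44.8 w 0.023 0.03 pin [[0.451, 0.251]]
conf 0.56 hue 141.0 px 293 len 0.1 org [ 0.334 -0.303] head -160.2 w 0.034 0.025 pin [[0.338, -0.311]]
conf 0.52 hue 26.0 px 316 len 0.113 org [ 0.59  -0.121] head 2.3 w 0.029 0.04 pin [[0.596, -0.117], [0.589, -0.068]]
conf 0.49 hue 1.0 px 313 len 0.112 org [ 0.583 -0.059] head 1.2 w 0.026 0.036 pin [[0.596, -0.117], [0.589, -0.068]]
tray_handle 0.76 [288. 173.] [0.594 0.12  0.059]
tray 0.86 [346. 178.] [ 0.589 -0.091  0.   ]
tray_groove 0.87 [320. 178.] [0.591 0.008 0.003]
tray_groove 0.31 [402. 162.] [ 0.651 -0.297  0.003]
now [444.  251.9 226.7] yaw 80.8 F [-0.7 -0.4  0. ] op 0.8 t 27.1 gf 0.0 z [-0. -0. -1.]
(0.444, 0.252, 0.028, 81) [[0, 0, 40, 0, 0, np.float64(0.0)], [0, 0, 40, 0, 0, np.float64(0.0)], [0, 0, 40, 0, 0, np.float64(0.0)], [0, 0, 39, 0, 0, np.float64(0.0)], [0, 0, 40, 0, 0, np.float64(0.0)]] -> yaw 80.8
```

Request:
{"api": "play_rows", "payload": {"moves": [[[-2,0,45,0,0,0],[0,0,45,0,0,0],[0,0,45,0,0,0],[0,0,35,0,0,0],[0,0,18,0,0,0]]]}}

```text
time_s: 27.55
position: [0.442, 0.2497, 0.0358]
tcp_rot: [[0.159, 0.987, -0.004], [0.987, -0.159, -0.001], [-0.002, -0.004, -1.0]]
force: [-0.3, -0.1, 0.3]
opening: 0.8
grasp_force: 0.0
```

Request:
{"api": "play_rows", "payload": {"moves": [[[0,0,9,0,0,0],[0,0,0,0,0,0],[0,0,0,0,0,0],[0,0,0,0,0,0],[0,0,0,0,0,0]]], "fingers": -1}}

```text
time_s: 28.05
position: [0.4442, 0.2506, 0.0309]
tcp_rot: [[0.158, 0.987, 0.002], [0.987, -0.158, 0.001], [0.001, 0.002, -1.0]]
force: [0.2, 0.1, -0.3]
opening: 0.428
grasp_force: 13.9
```

Request:
{"api": "play_rows", "payload": {"moves": [[[0,0,0,0,0,0],[0,0,0,0,0,0],[0,0,0,0,0,0],[0,0,0,0,0,0],[0,0,0,0,0,0]]]}}

```text
time_s: 28.55
position: [0.4442, 0.2506, 0.0308]
tcp_rot: [[0.158, 0.987, 0.002], [0.987, -0.158, 0.001], [0.001, 0.002, -1.0]]
force: [-0.9, -0.6, 7.1]
opening: 0.425
grasp_force: 30.0
```

Request:
{"api": "play_rows", "payload": {"moves": [[[0,0,-15,0,0,0],[0,0,-40,0,0,0],[0,0,-45,0,0,0],[0,0,-45,0,0,0],[0,0,-45,0,0,0]]]}}

```text
time_s: 29.05
position: [0.4427, 0.2501, 0.2214]
tcp_rot: [[0.158, 0.987, -0.001], [0.987, -0.158, -0.0], [-0.0, -0.001, -1.0]]
force: [1.1, 0.5, -1.4]
opening: 0.425
grasp_force: 30.0
```

```bash
python3 - <<'E'
from h import *
plan([(.570,.03,.22,3)])
E
```

```text
now [442.7 250.1 221.4] yaw 80.9 F [ 1.1  0.5 -1.4] op 0.42 t 29.1 gf 30.0 z [-0.001 -0.    -1.   ]
(0.57, 0.03, 0.22, 3) [[-20, 16, 0, 0, 0, np.float64(0.14)], [-17, 19, 0, 0, 0, np.float64(0.14)], [-15, 21, 0, 0, 0, np.float64(0.13)], [-12, 23, 0, 0, 0, np.float64(0.14)], [-8, 24, 0, 0, 0, np.float64(0.13)], [-5, 25, 0, 0, 0, np.float64(0.14)], [-2, 25, 0, 0, 0, np.float64(0.13)], [2, 25, 0, 0, 0, np.float64(0.14)], [5, 25, 1, 0, 0, np.float64(0.13)], [8, 24, 0, 0, 0, np.float64(0.14)]] -> yaw 3.0
```

Request:
{"api": "play_rows", "payload": {"moves": [[[-20,16,0,0,0,0.14],[-17,19,0,0,0,0.14],[-15,21,0,0,0,0.13],[-12,23,0,0,0,0.14],[-8,24,0,0,0,0.13]]]}}

```text
time_s: 29.55
position: [0.5076, 0.1386, 0.2197]
tcp_rot: [[0.748, 0.664, -0.001], [0.664, -0.748, -0.0], [-0.0, -0.0, -1.0]]
force: [-0.3, 0.6, -1.1]
opening: 0.43
grasp_force: 30.0
```

Request:
{"api": "play_rows", "payload": {"moves": [[[-5,25,0,0,0,0.14],[-2,25,0,0,0,0.13],[2,25,0,0,0,0.14],[5,25,0,0,0,0.13],[8,24,0,0,0,0.14]]]}}

```text
time_s: 30.05
position: [0.5709, 0.0292, 0.2195]
tcp_rot: [[0.999, 0.046, -0.001], [0.046, -0.999, 0.0], [-0.001, -0.0, -1.0]]
force: [0.5, 0.8, -0.9]
opening: 0.426
grasp_force: 30.0
```

Request:
{"api": "play_rows", "payload": {"moves": [[[0,0,0,0,0,0],[0,0,0,0,0,0],[0,0,0,0,0,0]]]}}

```text
time_s: 30.35
position: [0.57, 0.0308, 0.2194]
tcp_rot: [[0.999, 0.053, -0.002], [0.053, -0.999, 0.001], [-0.002, -0.001, -1.0]]
force: [-0.4, -0.2, -1.3]
opening: 0.424
grasp_force: 30.0
```

```bash
python3 - <<'E'
from h import *
p=bot.capture("wrist"); tray_est(p); overlay(p,[.604,-.089,0],3,"w10o"); bottles(p,.022)
plan([(.582,.006,.12,3),(.582,.006,.038,3,25)])
E
```

```text
tray_handle 0.86 [213. 159.] [0.592 0.132 0.059]
tray_handle 0.63 [426. 151.] [ 0.611 -0.069  0.059]
tray 0.59 [427. 149.] [ 0.604 -0.09   0.   ]
tray 0.48 [342. 149.] [0.599 0.006 0.   ]
tray_groove 0.73 [338. 150.] [0.598 0.01  0.003]
conf 0.9 hue 23.0 px 3517 len 0.106 org [ 0.591 -0.121] head 4.2 w 0.028 0.04 pin []
conf 0.89 hue 2.0 px 3444 len 0.108 org [ 0.585 -0.058] head 3.7 w 0.027 0.039 pin [[0.584, -0.056]]
conf 0.89 hue 65.0 px 10839 len 0.251 org [0.411 0.022] head 3.0 w 0.054 0.07 pin []
conf 0.63 hue 142.0 px 163 len 0.038 org [ 0.349 -0.276] head -171.6 w 0.011 0.007 pin []
now [570.9  30.5 219.8] yaw 3.0 F [ 0.1 -0.3 -0.9] op 0.43 t 30.7 gf 30.0 z [ 0. -0. -1.]
(0.582, 0.006, 0.12, 3) [[3, 8, 33, 0, 0, np.float64(0.0)], [3, 9, 33, 0, 0, np.float64(0.0)], [4, 8, 34, 0, 0, np.float64(0.0)]] -> yaw 3.0
(0.582, 0.006, 0.038, 3, 25) [[0, 0, 20, 0, 0, np.float64(0.0)], [0, 0, 21, 0, 0, np.float64(0.0)], [0, 0, 20, 0, 0, np.float64(0.0)], [0, 0, 21, 0, 0, np.float64(0.0)]] -> yaw 3.0
```

View pics/w10o.png

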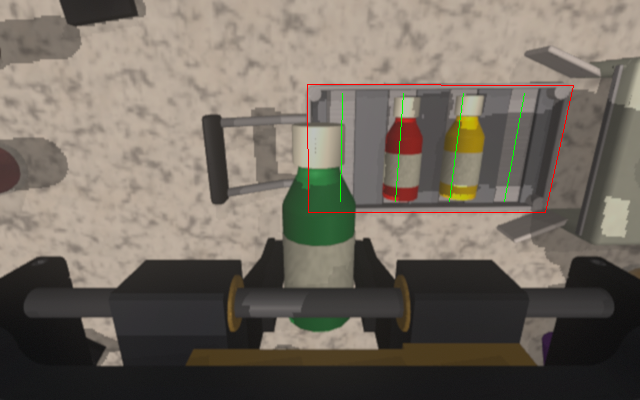

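Red and yellow are seated. Green goes into the groove at column 343, held just above rim height.

Request:
{"api": "play_rows", "payload": {"moves": [[[3,8,35,0,0,0],[3,9,35,0,0,0],[4,8,35,0,0,0],[0,0,25,0,0,0],[0,0,20,0,0,0]]]}}

```text
time_s: 31.2
position: [0.5818, 0.0055, 0.0679]
tcp_rot: [[0.999, 0.052, -0.002], [0.052, -0.999, 0.0], [-0.002, -0.0, -1.0]]
force: [-0.1, 0.2, 0.5]
opening: 0.426
grasp_force: 30.0
```

Request:
{"api": "play_rows", "payload": {"moves": [[[0,0,16,0,0,0],[0,0,11,0,0,0],[0,0,4,0,0,0],[0,0,0,0,0,0],[0,0,0,0,0,0]]]}}

```text
time_s: 31.7
position: [0.583, 0.0056, 0.0394]
tcp_rot: [[0.999, 0.052, 0.002], [0.052, -0.999, -0.0], [0.002, 0.0, -1.0]]
force: [0.0, -0.7, -0.9]
opening: 0.425
grasp_force: 30.0
```

Request:
{"api": "play_rows", "payload": {"moves": [[[0,0,0,0,0,0],[0,0,0,0,0,0],[0,0,0,0,0,0],[0,0,0,0,0,0]]], "fingers": 0.12}}

```text
time_s: 32.1
position: [0.5825, 0.0056, 0.0391]
tcp_rot: [[0.999, 0.052, 0.001], [0.052, -0.999, -0.0], [0.001, 0.0, -1.0]]
force: [0.2, -0.4, -0.7]
opening: 0.553
grasp_force: 0.0
```

Request:
{"api": "play_rows", "payload": {"moves": [[[0,0,-20,0,0,0],[0,0,-40,0,0,0],[0,0,-45,0,0,0],[0,0,-45,0,0,0],[0,0,-35,0,0,0]]]}}

```text
time_s: 32.6
position: [0.5829, 0.0055, 0.2267]
tcp_rot: [[0.999, 0.052, 0.003], [0.052, -0.999, -0.001], [0.003, 0.001, -1.0]]
force: [0.5, 0.2, -0.8]
opening: 0.556
grasp_force: 0.0
```

```bash
python3 - <<'E'
from h import *
plan([(.592,.131,.23,3)])
E
```

```text
now [582.9   5.5 226.7] yaw 3.0 F [ 0.5  0.2 -0.8] op 0.56 t 32.6 gf 0.0 z [ 0.003 -0.001 -1.   ]
(0.592, 0.131, 0.23, 3) [[5, -42, -1, 0, 0, np.float64(0.0)], [5, -41, -1, 0, 0, np.float64(0.0)], [6, -42, -1, 0, 0, np.float64(0.0)]] -> yaw 3.0
```

Request:
{"api": "play_rows", "payload": {"moves": [[[-20,30,-20,0,0,0],[-20,30,-20,0,0,0],[-20,30,-20,0,0,0],[-20,30,-20,0,0,0],[0,20,0,0,0,0]]]}}

```text
time_s: 33.1
position: [0.5087, -0.1404, 0.3068]
tcp_rot: [[0.999, 0.05, 0.004], [0.05, -0.999, -0.003], [0.004, 0.003, -1.0]]
force: [0.4, -0.6, 0.5]
opening: 0.558
grasp_force: 0.0
```

Request:
{"api": "play_rows", "payload": {"moves": [[[0,0,0,0,0,0],[0,0,0,0,0,0],[0,0,0,0,0,0]]], "fingers": 0}}

```text
time_s: 33.4
position: [0.5093, -0.1372, 0.3031]
tcp_rot: [[0.999, 0.053, -0.001], [0.053, -0.999, 0.001], [-0.001, -0.001, -1.0]]
force: [0.5, -0.1, -0.4]
opening: 0.504
grasp_force: 0.0
```

```bash
python3 - <<'E'
from h import *
plan([])
p=bot.capture("wrist"); tray_est(p); bottles(p,.022); cv2.imwrite("pics/w11.png",p["image"])
for q,z in QS[3:6]:
    for d in bot.pinpoint(p,q): print(q,round(d["confidence"],2),np.round(d["centre"]),np.round(ray(p,d["centre"],z),3))
# overlay tray + chiller guess
overlay(p,[.604,-.089,0],3,"w11o"); im=cv2.imread("pics/w11o.png")
th=np.radians(3);ex=np.array([np.cos(th),np.sin(th),0]);ey=np.array([-np.sin(th),np.cos(th),0]);O=np.array([.623,-.381,0])
P=lambda x,y,z: tuple(np.round(proj(p,O+ex*x+ey*y+np.array([0,0,z]))).astype(int).tolist())
cv2.polylines(im,[np.array([P(x,y,.08) for x,y in((-.0855,-.145),(.0855,-.145),(.0855,.145),(-.0855,.145))])],True,(255,0,255),1)
for s in(-1,1): cv2.line(im,P(s*.0715,.145,.04),P(s*.0925,.195,.04),(255,255,0),1)
cv2.line(im,P(0,.145,.08),P(0,-.145,.08),(255,0,255),1)
cv2.imwrite("pics/w11o.png",im)
E
```

```text
now [ 509.3 -137.2  303.1] yaw 3.0 F [ 0.5 -0.1 -0.4] op 0.5 t 33.4 gf 0.0 z [-0.001  0.001 -1.   ]
tray_handle 0.59 [87. 84.] [0.593 0.129 0.059]
tray 0.92 [283.  87.] [ 0.602 -0.086  0.   ]
tray 0.43 [258. 100.] [ 0.584 -0.053  0.   ]
tray_groove 0.86 [208.  86.] [0.598 0.011 0.003]
conf 0.97 hue 142.0 px 949 len 0.095 org [0.32  0.187] head -61.9 w 0.019 0.021 pin [[0.301, 0.196]]
conf 0.75 hue 2.0 px 2558 len 0.104 org [ 0.589 -0.057] head 2.7 w 0.026 0.038 pin [[0.582, -0.056]]
conf 0.71 hue 26.0 px 2537 len 0.105 org [ 0.593 -0.12 ] head 3.0 w 0.024 0.037 pin [[0.598, -0.116]]
conf 0.7 hue 65.0 px 2555 len 0.104 org [0.585 0.006] head 3.7 w 0.027 0.04 pin [[0.59, 0.007]]
chiller 0.71 [505.  79.] [ 0.627 -0.372  0.   ]
chiller_mouth 0.55 [505.  82.] [ 0.623 -0.373  0.   ]
start_button_top 0.69 [462.  77.] [ 0.62 -0.28  0.09]
```

View pics/w11o.png

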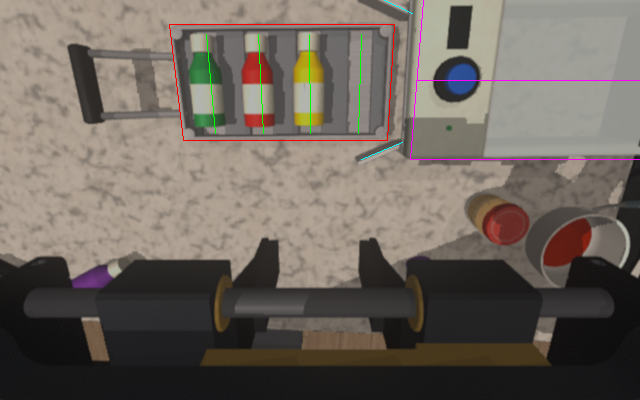

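All three bottles are in grooves: green (205,88), red (258,88), yellow (308,88). The guides match my chiller estimate. I regrip the handle next.

```bash
python3 - <<'E'
from h import *
plan([(.592,.130,.2,3),(.592,.130,.065,3,45)])
E
```

```text
now [ 509.7 -138.2  303.7] yaw 3.0 F [-0.6 -0.3 -0.5] op 0.5 t 33.9 gf 0.0 z [-0.  0. -1.]
(0.592, 0.13, 0.2, 3) [[14, -38, 15, 0, 0, np.float64(0.0)], [14, -38, 15, 0, 0, np.float64(0.0)], [14, -38, 15, 0, 0, np.float64(0.0)], [14, -37, 15, 0, 0, np.float64(0.0)], [13, -38, 15, 0, 0, np.float64(0.0)], [14, -37, 14, 0, 0, np.float64(0.0)], [13, -38, 15, 0, 0, np.float64(0.0)]] -> yaw 3.0
(0.592, 0.13, 0.065, 3, 45) [[0, 0, 45, 0, 0, np.float64(0.0)], [0, 0, 45, 0, 0, np.float64(0.0)], [0, 0, 45, 0, 0, np.float64(0.0)]] -> yaw 3.0
```

Request:
{"api": "play_rows", "payload": {"moves": [[[14,-38,15,0,0,0],[14,-38,15,0,0,0],[14,-38,15,0,0,0],[14,-37,15,0,0,0],[13,-38,15,0,0,0]]]}}

```text
time_s: 34.4
position: [0.5694, 0.0553, 0.2282]
tcp_rot: [[0.999, 0.051, 0.001], [0.051, -0.999, -0.0], [0.001, 0.0, -1.0]]
force: [-0.2, -0.5, 0.2]
opening: 0.501
grasp_force: 0.0
```

Request:
{"api": "play_rows", "payload": {"moves": [[[14,-37,14,0,0,0],[13,-38,15,0,0,0],[0,0,0,0,0,0],[0,0,0,0,0,0]]]}}

```text
time_s: 34.8
position: [0.5916, 0.131, 0.1991]
tcp_rot: [[0.999, 0.054, -0.001], [0.054, -0.999, -0.001], [-0.001, 0.0, -1.0]]
force: [0.3, -0.1, 0.7]
opening: 0.499
grasp_force: 0.0
```

```bash
python3 - <<'E'
from h import *
plan([(.592,.130,.065,3,45)])
p=bot.capture("wrist"); tray_est(p)
E
```

```text
now [591.6 131.  199.1] yaw 3.1 F [ 0.3 -0.1  0.7] op 0.5 t 34.8 gf 0.0 z [-0.001 -0.001 -1.   ]
(0.592, 0.13, 0.065, 3, 45) [[0, 0, 45, 0, 0, np.float64(0.0)], [0, 1, 45, 0, 0, np.float64(0.0)], [0, 0, 44, 0, 0, np.float64(0.0)]] -> yaw 3.1
tray_handle 0.75 [320. 192.] [0.592 0.129 0.059]
tray_handle 0.63 [560. 192.] [ 0.604 -0.091  0.059]
tray_groove 0.96 [433. 176.] [0.601 0.008 0.003]
```

Request:
{"api": "play_rows", "payload": {"moves": [[[0,0,45,0,0,0],[0,1,45,0,0,0],[0,0,34,0,0,0],[0,0,10,0,0,0],[0,0,0,0,0,0]]]}}

```text
time_s: 35.55
position: [0.5913, 0.1284, 0.0648]
tcp_rot: [[0.999, 0.051, -0.003], [0.051, -0.999, -0.0], [-0.003, -0.0, -1.0]]
force: [-0.2, 0.6, -0.2]
opening: 0.506
grasp_force: 0.0
```

Request:
{"api": "play_rows", "payload": {"moves": [[[0,0,0,0,0,0],[0,0,0,0,0,0],[0,0,0,0,0,0],[0,0,0,0,0,0],[0,0,0,0,0,0]]], "fingers": -1}}

```text
time_s: 36.05
position: [0.5925, 0.1295, 0.0667]
tcp_rot: [[0.999, 0.052, 0.002], [0.052, -0.999, 0.0], [0.002, -0.0, -1.0]]
force: [-0.0, 0.7, 2.3]
opening: 0.162
grasp_force: 30.0
```

Request:
{"api": "play_rows", "payload": {"moves": [[[0,0,0,0,0,0],[0,0,0,0,0,0],[0,0,0,0,0,0]]]}}

```text
time_s: 36.35
position: [0.5926, 0.1295, 0.0666]
tcp_rot: [[0.999, 0.052, 0.002], [0.052, -0.999, 0.0], [0.002, -0.0, -1.0]]
force: [0.7, 0.9, 5.1]
opening: 0.155
grasp_force: 30.0
```

Request:
{"api": "play_rows", "payload": {"moves": [[[1,4,0,0,0,0],[1,8,0,0,0,0],[1,10,0,0,0,0],[0,10,0,0,0,0],[0,10,0,0,0,0]]]}}

```text
time_s: 36.85
position: [0.5976, 0.0891, 0.0666]
tcp_rot: [[0.999, 0.051, 0.002], [0.051, -0.999, 0.003], [0.002, -0.003, -1.0]]
force: [-0.2, 5.4, 6.0]
opening: 0.158
grasp_force: 30.0
```

Request:
{"api": "play_rows", "payload": {"moves": [[[0,14,0,0,0,0],[0,16,0,0,0,0],[0,16,0,0,0,0],[0,16,0,0,0,0],[0,16,0,0,0,0]]]}}

```text
time_s: 37.35
position: [0.6015, 0.011, 0.0666]
tcp_rot: [[0.999, 0.051, 0.001], [0.051, -0.999, 0.003], [0.001, -0.003, -1.0]]
force: [0.2, 6.9, 6.9]
opening: 0.158
grasp_force: 30.0
```

```bash
python3 - <<'E'
from h import *
plan([])
E
```

```text
now [601.5  11.   66.6] yaw 2.9 F [0.2 6.9 6.9] op 0.16 t 37.4 gf 30.0 z [ 0.001  0.003 -1.   ]
```

No lateral force, so I continue: about 168 mm more to the stop.

Request:
{"api": "play_rows", "payload": {"moves": [[[0,16,0,0,0,0],[0,16,0,0,0,0],[0,16,0,0,0,0],[0,16,0,0,0,0],[0,16,0,0,0,0]]]}}

```text
time_s: 37.85
position: [0.6054, -0.0687, 0.0667]
tcp_rot: [[0.999, 0.051, 0.001], [0.051, -0.999, 0.003], [0.001, -0.003, -1.0]]
force: [0.1, 7.4, 7.4]
opening: 0.158
grasp_force: 30.0
```

Request:
{"api": "play_rows", "payload": {"moves": [[[0,14,0,0,0,0],[0,12,0,0,0,0],[0,12,0,0,0,0],[0,12,0,0,0,0],[0,10,0,0,0,0]]]}}

```text
time_s: 38.35
position: [0.6085, -0.1285, 0.0666]
tcp_rot: [[0.999, 0.051, 0.0], [0.051, -0.999, 0.003], [0.0, -0.003, -1.0]]
force: [-0.1, 7.5, 7.5]
opening: 0.16
grasp_force: 30.0
```

Request:
{"api": "play_rows", "payload": {"moves": [[[0,4,0,0,0,0],[0,4,0,0,0,0],[0,4,0,0,0,0],[0,3,0,0,0,0],[0,2,0,0,0,0]]]}}

```text
time_s: 38.85
position: [0.6094, -0.1449, 0.0666]
tcp_rot: [[0.999, 0.051, 0.0], [0.051, -0.999, 0.003], [0.0, -0.003, -1.0]]
force: [0.9, 6.5, 8.6]
opening: 0.159
grasp_force: 30.0
```

Request:
{"api": "play_rows", "payload": {"moves": [[[0,2,0,0,0,0],[0,2,0,0,0,0],[0,2,0,0,0,0],[0,2,0,0,0,0]]]}}

```text
time_s: 39.25
position: [0.6097, -0.1526, 0.0667]
tcp_rot: [[0.999, 0.051, -0.0], [0.051, -0.999, 0.004], [0.0, -0.004, -1.0]]
force: [-0.9, 7.0, 7.7]
opening: 0.162
grasp_force: 30.0
```

Request:
{"api": "play_rows", "payload": {"moves": [[[0,2,0,0,0,0],[0,2,0,0,0,0],[0,1,0,0,0,0],[0,1,0,0,0,0]]]}}

```text
time_s: 39.65
position: [0.61, -0.1579, 0.0666]
tcp_rot: [[0.999, 0.051, -0.0], [0.051, -0.999, 0.005], [0.0, -0.005, -1.0]]
force: [0.6, 11.3, 8.3]
opening: 0.158
grasp_force: 30.0
```

Request:
{"api": "play_rows", "payload": {"moves": [[[0,1,0,0,0,0],[0,1,0,0,0,0],[0,1,0,0,0,0]]]}}

```text
time_s: 39.95
position: [0.6099, -0.1581, 0.0667]
tcp_rot: [[0.999, 0.05, -0.001], [0.05, -0.999, 0.009], [-0.001, -0.009, -1.0]]
force: [1.3, 18.8, 8.7]
opening: 0.159
grasp_force: 30.0
```

Request:
{"api": "play_rows", "payload": {"moves": [[[0,1,0,0,0,0],[0,1,0,0,0,0]]]}}

```text
time_s: 40.15
position: [0.6095, -0.1582, 0.0666]
tcp_rot: [[0.999, 0.05, -0.002], [0.05, -0.999, 0.012], [-0.002, -0.012, -1.0]]
force: [1.0, 22.6, 11.2]
opening: 0.159
grasp_force: 30.1
```

The tray has reached the stop: force rises at y = -0.158, where predicted. Relax, release, rise and look.

Request:
{"api": "play_rows", "payload": {"moves": [[[0,-2,0,0,0,0],[0,-2,0,0,0,0],[0,0,0,0,0,0]]]}}

```text
time_s: 40.45
position: [0.6095, -0.1581, 0.0666]
tcp_rot: [[0.999, 0.052, -0.002], [0.052, -0.999, 0.005], [-0.001, -0.006, -1.0]]
force: [-0.7, 11.2, 9.5]
opening: 0.159
grasp_force: 30.0
```

Request:
{"api": "play_rows", "payload": {"moves": [[[0,0,0,0,0,0],[0,0,0,0,0,0],[0,0,0,0,0,0],[0,0,0,0,0,0],[0,0,0,0,0,0]]], "fingers": -0.1}}

```text
time_s: 40.95
position: [0.6099, -0.1626, 0.0654]
tcp_rot: [[0.999, 0.051, -0.0], [0.051, -0.999, -0.0], [-0.0, 0.0, -1.0]]
force: [0.2, 0.5, 0.4]
opening: 0.434
grasp_force: 0.0
```

Request:
{"api": "play_rows", "payload": {"moves": [[[0,0,-20,0,0,0],[0,0,-40,0,0,0],[-20,0,-45,0,0,0],[-30,10,-40,0,0,0],[-30,20,-40,0,0,0]]]}}

```text
time_s: 41.45
position: [0.5333, -0.194, 0.2486]
tcp_rot: [[0.999, 0.054, -0.0], [0.054, -0.999, 0.0], [-0.0, -0.0, -1.0]]
force: [0.3, -0.1, 0.5]
opening: 0.449
grasp_force: 0.0
```

Request:
{"api": "play_rows", "payload": {"moves": [[[-20,30,0,0,0,0],[0,20,0,0,0,0],[0,0,0,0,0,0],[0,0,0,0,0,0]]], "fingers": -1}}

```text
time_s: 41.85
position: [0.5171, -0.2454, 0.246]
tcp_rot: [[0.999, 0.051, -0.001], [0.051, -0.999, 0.002], [-0.001, -0.002, -1.0]]
force: [0.4, 0.6, -0.5]
opening: 0.173
grasp_force: 0.0
```

```bash
python3 - <<'E'
from h import *
plan([])
p=bot.capture("wrist"); cv2.imwrite("pics/w12.png",p["image"]); bottles(p,.022)
for q,z in QS[1:6]:
    for d in bot.pinpoint(p,q): print(q,round(d["confidence"],2),np.round(d["centre"]),np.round(ray(p,d["centre"],z),3))
h=cv2.cvtColor(p["image"],cv2.COLOR_BGR2HSV); m=cv2.inRange(h,(105,150,60),(125,255,255)); n,_,st,ce=cv2.connectedComponentsWithStats(m); i=1+np.argmax(st[1:,4]); print(st[i],ce[i],[np.round(ray(p,ce[i],z),3) for z in(.09,.1)])
t=bot.capture("top");tray_est(t)
h=cv2.cvtColor(t["image"],cv2.COLOR_BGR2HSV); m=cv2.inRange(h,(105,150,60),(125,255,255)); n,_,st,ce=cv2.connectedComponentsWithStats(m)
for i in range(1,n):
  if st[i,4]>15: print(st[i],ce[i],[np.round(ray(t,ce[i],z),3) for z in(.09,.1)])
E
```

```text
now [ 517.1 -245.4  246. ] yaw 2.9 F [ 0.4  0.6 -0.5] op 0.17 t 41.9 gf 0.0 z [-0.001  0.002 -1.   ]
tray_handle 0.65 [233.  83.] [ 0.609 -0.158  0.059]
chiller 0.96 [434.  82.] [ 0.623 -0.371  0.   ]
start_button_top 0.89 [362.  77.] [ 0.62  -0.279  0.09 ]
[344  60  33  36 936] [360.05662393  77.78418803] [array([ 0.618, -0.277,  0.09 ]), array([ 0.618, -0.275,  0.1  ])]
tray_handle 0.74 [369. 167.] [ 0.616 -0.168  0.059]
```

View pics/w12.png

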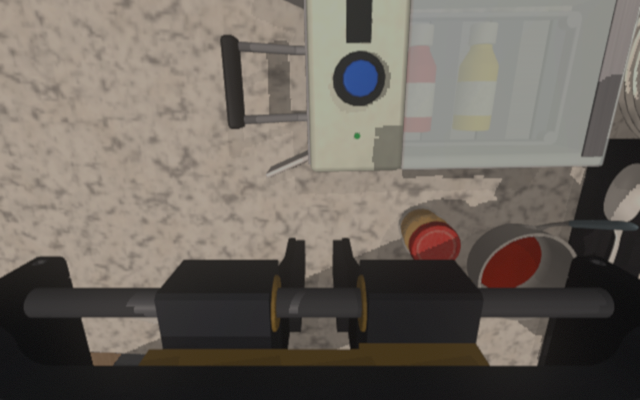

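The tray is home, with red (420,78) and yellow (478,78) visible under the cover. The button is at (360,78). I press it with closed fingers.

```bash
python3 - <<'E'
from h import *
plan([(.619,-.278,.22,3),(.619,-.278,.13,3)])
E
```

```text
now [ 517.  -245.4  247.1] yaw 3.0 F [-0.   0.3  0. ] op 0.01 t 42.5 gf 0.0 z [ 0. -0. -1.]
(0.619, -0.278, 0.22, 3) [[33, 13, 9, 0, 0, np.float64(0.0)], [34, 12, 9, 0, 0, np.float64(0.0)], [33, 13, 9, 0, 0, np.float64(0.0)]] -> yaw 3.0
(0.619, -0.278, 0.13, 3) [[0, 0, 30, 0, 0, np.float64(0.0)], [0, 0, 30, 0, 0, np.float64(0.0)], [0, 0, 30, 0, 0, np.float64(0.0)]] -> yaw 3.0
```

Request:
{"api": "play_rows", "payload": {"moves": [[[33,13,9,0,0,0],[34,12,9,0,0,0],[33,13,9,0,0,0],[0,0,30,0,0,0],[0,0,30,0,0,0]]]}}

```text
time_s: 43.0
position: [0.6204, -0.279, 0.1597]
tcp_rot: [[0.999, 0.052, 0.002], [0.052, -0.999, -0.002], [0.002, 0.002, -1.0]]
force: [-0.4, -0.0, 0.3]
opening: 0.01
grasp_force: 0.0
```

Request:
{"api": "play_rows", "payload": {"moves": [[[0,0,20,0,0,0],[0,0,10,0,0,0],[0,0,5,0,0,0],[0,0,0,0,0,0]]]}}

```text
time_s: 43.4
position: [0.6189, -0.2784, 0.1251]
tcp_rot: [[0.999, 0.052, 0.0], [0.052, -0.999, -0.0], [0.0, 0.0, -1.0]]
force: [-0.2, 0.1, 0.5]
opening: 0.003
grasp_force: 0.0
```

Request:
{"api": "play_rows", "payload": {"moves": [[[0,0,3,0,0,0],[0,0,3,0,0,0],[0,0,0,0,0,0]]]}}

```text
time_s: 43.7
position: [0.6189, -0.2783, 0.1195]
tcp_rot: [[0.999, 0.052, 0.001], [0.052, -0.999, -0.0], [0.001, 0.0, -1.0]]
force: [0.2, -0.7, -0.7]
opening: 0.0
grasp_force: 0.0
```

Request:
{"api": "play_rows", "payload": {"moves": [[[0,0,3,0,0,0],[0,0,3,0,0,0],[0,0,2,0,0,0],[0,0,0,0,0,0]]]}}

```text
time_s: 44.1
position: [0.6192, -0.2786, 0.1115]
tcp_rot: [[0.999, 0.052, 0.001], [0.052, -0.999, -0.001], [0.001, 0.001, -1.0]]
force: [0.0, 0.1, 4.8]
opening: 0.006
grasp_force: 2.1
```

Request:
{"api": "play_rows", "payload": {"moves": [[[0,0,2,0,0,0],[0,0,2,0,0,0],[0,0,0,0,0,0]]]}}

```text
time_s: 44.4
position: [0.6193, -0.2786, 0.1102]
tcp_rot: [[0.999, 0.052, 0.001], [0.052, -0.999, -0.001], [0.001, 0.001, -1.0]]
force: [-3.4, 1.3, 15.8]
opening: 0.006
grasp_force: 8.0
```

The button has bottomed out (15.8 N). I retreat and verify.

Request:
{"api": "play_rows", "payload": {"moves": [[[0,0,-10,0,0,0],[0,0,-30,0,0,0],[0,0,-45,0,0,0],[-25,0,-40,0,0,0],[-40,0,-20,0,0,0]]]}}

```text
time_s: 44.9
position: [0.5562, -0.2827, 0.2553]
tcp_rot: [[0.999, 0.054, 0.006], [0.054, -0.999, -0.004], [0.006, 0.005, -1.0]]
force: [0.1, -1.2, 0.8]
opening: 0.006
grasp_force: 0.0
```

Request:
{"api": "play_rows", "payload": {"moves": [[[-40,0,-10,0,0,0],[0,0,0,0,0,0],[0,0,0,0,0,0],[0,0,0,0,0,0],[0,0,0,0,0,0]]]}}

```text
time_s: 45.4
position: [0.5148, -0.2836, 0.2611]
tcp_rot: [[0.999, 0.053, -0.001], [0.053, -0.999, 0.001], [-0.0, -0.001, -1.0]]
force: [0.5, 0.6, -0.2]
opening: 0.003
grasp_force: 0.0
```

```bash
python3 - <<'E'
from h import *
plan([])
p=bot.capture("wrist"); cv2.imwrite("pics/w13.png",p["image"]); bottles(p,.022)
for q,z in (QS[1],QS[3],QS[5],QS[7]):
    for d in bot.pinpoint(p,q): print(q,round(d["confidence"],2),np.round(d["centre"]),np.round(ray(p,d["centre"],z),3))
E
```

```text
now [ 514.8 -283.6  261.1] yaw 3.0 F [ 0.5  0.6 -0.2] op 0.0 t 45.4 gf 0.0 z [-0.001  0.001 -1.   ]
tray_handle 0.76 [200.  80.] [ 0.609 -0.159  0.059]
start_button_top 0.62 [316.  75.] [ 0.617 -0.276  0.09 ]
honey_jar 0.94 [387. 213.] [ 0.455 -0.378  0.   ]
honey_jar 0.54 [396.  76.] [ 0.626 -0.369  0.   ]
```

View pics/w13.png

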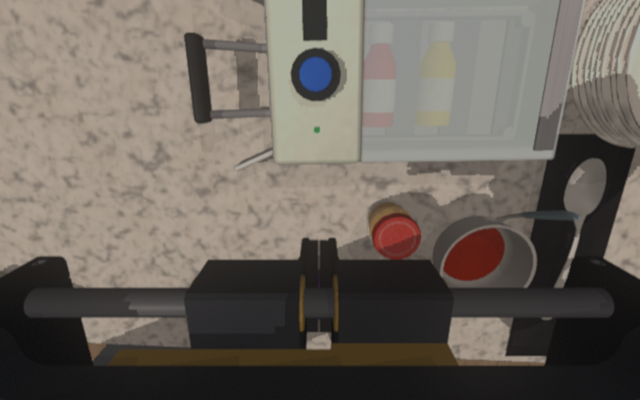

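The tray is still home (handle at (200,80), unchanged). Red and yellow lie in their grooves, and the robot is clear of everything.

```bash
python3 -c "
from rig import bot
print(bot.hand_in())"
```

```text
the job is handed in; nothing more can be done
None
```

The job is handed in; no verdict came back. The three bottles present (red, green, yellow; no orange found) went into grooves of the tray, the tray is home against the stop, and the start button was pressed to its end. After the push I could check only red and yellow, because green sits under the hood.

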